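Set up a calibration target stack under the hot-plate cover

ROBOT

A 7-joint arm with a two-finger parallel gripper is mounted at the origin on the work surface. World frame = base frame: x ahead of the robot, y to its left, z up, the work surface at z = 0. Lengths are in mm, angles in rad, forces in N, time in s.
With the tool pointing down it reaches from about 425 to 875 mm from the base axis. Payload 8.4 kg.
Tool frame: the origin (TCP) lies between the finger pads; the fingertips stand arm.tip_extent ahead of it and the grasp point (between the pads) lies 8 mm behind it (arm.tip_extent is the distance from the TCP to the fingertips, in mm); z points along the fingers, y is the line along which they close (so a half turn about z gives the same grasp; the last joint's range is limited). The gripper opens to 85 mm and grips with 20 to 120 N. Pads are 22 mm wide; open, the fingers measure 114 mm over their backs; the gripper's body (76 mm by 85 mm) begins 54 mm behind the grasp point. The pads swing forward as they close: fully open they stand 13 mm farther back than shut.
Start: joints at [1.1, 0.333, 0.04, 1.465, -0.013, 1.343, -0.059], TCP at [236.117, -605.569, 242.308] pointing down, gripper open.
Joint ranges: [-2.58, 2.58], [-0.38, 2.09], [-1.3, 1.39], [0.25, 2.4], [-1.5, 4.64], [0.08, 2.09], [-2.65, 2.65]. Speed limits (rad/s): [2.22, 2.22, 2.79, 2.79, 3.14, 3.14, 3.14].

INTERFACE

Orientations are given as [roll, pitch, yaw] about the fixed x, y, z axes, in that order (R = Rz(yaw) Ry(pitch) Rx(roll)).
In Python, from cell import status, optics, arm gives the robot as it stands.
- The arm moves only by the tool play_rows, never from a script. Its argument "moves" is a list of rows, each a list of 3 entries, a list of its own where there are three numbers: the shift along the tool's x, y, z normalised to -1 to 1, where 1 is 1 m, then the turn, a rotation vector about the tool's x, y, z normalised to -1 to 1, where 1 is 2 pi rad, then the opening, from 0 (shut) to 1 (fully open). A call has 1 to 10 rows; each row is the pose to reach, as a shift and turn from the pose commanded when the call began, along the tool's axes at that moment, turning the shorter way round; what a row does not reach only later rows make up. A row lasts 1/8 s, in which the tool goes at most 62.5 mm and 10.7 degrees, less where a joint would pass 70% of its speed; a pose out of reach is approached as far as the arm can. A call with a number of a shift or a turn outside -1 to 1 is refused whole. A call with a gripper value outside its range is refused whole. The fingers move at their own pace and stop on an object; the grip force is fixed at half the most. Time passes only in rows, so rows that repeat a pose let the fingers close. It gives the time, the measured TCP pose, the force, the opening and the grip force at its end, in the units of the state.
- status.get_state(): the state, without advancing time (a new reading comes with each control period).
- optics.snapshot(name): name is "scene" or "top" or "wrist"; returns a dict with "color" (384x512x3 uint8, red, green, blue), "z_map" (384x512 float32, mm along the optical axis (not along the pixel's ray), 0 where there is no reading), "fov_y" (degrees; the focal length in pixels is half the picture's height over the tangent of half this angle, whatever the lens; pixels are square), "cx", "cy" (the principal point, pixels), "rvec" (rotation vector, rad) and "tvec" (3), from world to camera coordinates, as OpenCV has them. Camera axes: x right, y down, z forward; pixel columns grow to the right and rows downward; lengths in mm; the calibration is good to about 2 mm. A picture is of the moment at which its call begins.
- arm.hand_in(): hands the job in; it is judged then, once.
The state is a dict: "clock": time; "qpos": joint angles; "joint_vel": joint speeds; "joint_efforts": joint torques, N m; "tool_pos": TCP position; "ee_rot": TCP orientation; "force": force on the tool from outside, world axes, zero at the start; "torque": the same for the moment, N m; "opening": finger opening in mm; "grasp_force": force on a finger pad.
Only numpy, scipy, OpenCV 4.12 (cv2) and the standard library are available. Lean on these libraries where they do the work, as an engineer would, in place of code of your own. Each camera call takes 0.05 s, during which the arm holds its last target. There are 200 camera calls.

TASK

Get the hot-plate calibrator ready: lever its shut cover open with the pry blade through the slot (fingers must not touch the cover until it is well open), swing it back upright or a little beyond and leave it open, then lay the blade back along its blue mat. Build one neat stack centred on the ring on the plate from every brown spacer disc on the bench, with the black target disc on top. Lay the straightedge flat on the bench, flush against the calibrator's front face (the one towards the robot) and about in the middle of it, and do not disturb the thermometer, bottle or logger.

Things in the scene. Friction and masses are not known exactly. Their poses are not given: they have to be found in the camera images.
- calibrator: Square hot-plate calibrator fixed on the bench: pale shell 210 x 210 mm, rim 50 mm high, walls 8 mm, holding a flat aluminium plate 194 x 194 mm whose surface is 25 mm above the bench. Origin at the centre of its underside, x away from the robot, y to the robot's left. Front face (local x = -105 mm) plain; far face has an orange strip. Pry slot in its right-hand wall: see cover_lip
- plate_centre (a point): Centre of the black ring (74 mm across) marked on the calibrator's plate, on the plate's surface 25 mm above the bench
- cover_joint (a joint): Hinge of the calibrator's cover: 0 rad shut, 1.57 upright, stop at 1.9. Hinge line along the calibrator's local x, at local y = +105 mm, 50 mm above the bench; it opens up and over to the robot's left. Stiff: the cover stays where it is left; about 2 N at the lip moves it
- cover: The cover: flat grey sheet 210 x 218 mm, 5 mm thick, 140 g, with an orange patch at the lip. Origin in the middle of the hinge line on the sheet's underside, y along the sheet towards the hinge, z out of its top face
- cover_lip (a point): Middle of the cover's free edge, on its underside, 218 mm from the hinge line. Shut, it is 50 mm above the bench and overhangs the calibrator's right-hand wall (local y = -105 mm) by 8 mm; below it that wall has the pry slot, 90 mm wide, centred, open from 37 to 50 mm above the bench
- blade: Pry blade, loose, 170 mm long, 120 g: red handle 90 x 22 x 26 mm high, then a flat steel blade 80 mm long, 24 wide, 3 thick, at mid height (its middle 13 mm above the handle's underside). Origin at the centre of the handle's underside, x towards the blade's tip. Starts on the blue mat, tip roughly to the robot's left
- blade_tip (a point): Tip of the pry blade, 125 mm ahead of its origin and 13 mm above the handle's underside
- blade_mid (a point): Middle of the pry blade's whole length, 40 mm ahead of its origin, at the level of the handle's underside
- mat: Blue mat, 210 x 80 mm, 3 mm thick, fixed on the bench: the blade's place. Origin at the centre of its underside, x along its length
- straightedge: Steel straightedge lying flat, loose: 150 mm long (along its y), 36 mm wide (x), 8 mm thick, 200 to 325 g, both long edges alike, with a yellow grip 40 mm long (y), 16 mm wide (x) in the middle whose top is 38 mm above the underside. Origin at the centre of the underside
- target: Matt black target disc, loose, 80 to 130 g, 60 mm across and 18 mm thick, both flat faces alike (either may be up); origin at its middle, 9 mm from either face, z through its thickness. Starts lying flat on the bench
- thermometer: Lilac hand-held thermometer, 130 x 45 x 38 mm, loose; not part of the job. Origin at the centre of its underside
- bottle: Amber bottle, 60 mm across, 130 mm high, standing loose; not part of the job. Origin at the centre of its underside
- logger: White data logger, 90 x 60 x 30 mm, loose; not part of the job. Origin at the centre of its underside
- spacer_a: Brown spacer disc, loose, may be absent, 80 to 130 g, 60 mm across and 18 mm thick, both flat faces alike (either may be up); origin at its middle, 9 mm from either face, z through its thickness. Starts lying flat on the bench
- spacer_b: Brown spacer disc, loose, may be absent, 80 to 130 g, 60 mm across and 18 mm thick, both flat faces alike (either may be up); origin at its middle, 9 mm from either face, z through its thickness. Starts lying flat on the bench
- spacer_c: Brown spacer disc, loose, may be absent, 80 to 130 g, 60 mm across and 18 mm thick, both flat faces alike (either may be up); origin at its middle, 9 mm from either face, z through its thickness. Starts lying flat on the bench
- spacer_d: Brown spacer disc, loose, may be absent, 80 to 130 g, 60 mm across and 18 mm thick, both flat faces alike (either may be up); origin at its middle, 9 mm from either face, z through its thickness. Starts lying flat on the bench
Not all that is in view belongs to the job. What is shaped like the spacer_b but green or purple is not meant.

How it is judged (in metres and radians):
On the way, in this order (a step that is already met when the one before it is completed fails the run):
1. the blade lifts the cover off its rim (contact force between blade and cover above 0.3 N and value of joint cover_joint above 0.06 rad), for 0.1 s.
2. the cover stands open (value of joint cover_joint above 1.5 rad), for 0.2 s.
At the end, for the whole second after the job is handed in: Cover open (1.5 rad+). Spacers present and target flat (0.06 rad), still, in one stack, each within 8 mm of the ring's centre, target on top. Straightedge flat, centre 119-128 mm before the calibrator's, within 35 mm of mid-face, parallel to 0.035 rad. Blade on and along the mat (30-35 mm, 0.3 rad) (value of joint cover_joint above 1.5 rad and horizontal distance between each of spacer_a, spacer_b, spacer_c, spacer_d, target and plate_centre below 0.008 m and angle between the z axis of each of spacer_a, spacer_b, spacer_c, spacer_d, target and the z axis of calibrator, either way round below 0.06 rad and linear speed of each of spacer_a, spacer_b, spacer_c, spacer_d, target, straightedge, blade below 0.02 m/s and z of each of spacer_a, spacer_b, spacer_c, spacer_d, target in the frame of calibrator below 0.112 m and (z of target in the frame of spacer_a above 0.012 m or (z of target in the frame of spacer_a below -0.012 m and angle between spacer_a's own z axis and vertical above 1.57 rad)) and (z of target in the frame of spacer_b above 0.012 m or (z of target in the frame of spacer_b below -0.012 m and angle between spacer_b's own z axis and vertical above 1.57 rad)) and (z of target in the frame of spacer_c above 0.012 m or (z of target in the frame of spacer_c below -0.012 m and angle between spacer_c's own z axis and vertical above 1.57 rad)) and (z of target in the frame of spacer_d above 0.012 m or (z of target in the frame of spacer_d below -0.012 m and angle between spacer_d's own z axis and vertical above 1.57 rad)) and x of straightedge in the frame of calibrator between -0.128 and -0.119 m and y of straightedge in the frame of calibrator between -0.035 and 0.035 m and angle between the y axis of straightedge and the y axis of calibrator, either way round below 0.035 rad and height (world z) of straightedge below 0.005 m and angle between straightedge's own z axis and vertical below 0.06 rad and x of blade_mid in the frame of mat between -0.035 and 0.035 m and y of blade_mid in the frame of mat between -0.03 and 0.03 m and z of blade_mid in the frame of mat below 0.035 m and angle between the x axis of blade and the x axis of mat, either way round below 0.3 rad); the robot touches nothing.
It fails at once if the fingers touch the cover before it is well open (0.8 rad) (contact force between the fingers and cover above 0.5 N and value of joint cover_joint below 0.8 rad).
It fails at once if the thermometer is disturbed (moved more than 30 mm) (distance of thermometer from where it was at the start of the episode above 0.03 m).
It fails at once if the bottle is disturbed (moved more than 30 mm) (distance of bottle from where it was at the start of the episode above 0.03 m).
It fails at once if the logger is disturbed (moved more than 30 mm) (distance of logger from where it was at the start of the episode above 0.03 m).
Of spacer_a, spacer_b, spacer_c, spacer_d only 2 to 4 are there at a start; the rules pass over those that are not, and their reading is None.
At some moment in a run one of spacer_a, spacer_b, spacer_c, spacer_d, target, straightedge may be knocked a few centimetres aside while the robot is not near it.
It also fails if it takes over 210 s, if anything falls off the work surface, if the arm or the gripper's body presses on something with over 40 N, if the wrist force passes 120 N, or if a joint passes its speed limit or range.

## Working session

There is one attempt and no reset: what is moved stays moved. The work goes in short steps, Python scripts to look and compute and a tool call to move; the robot and the scene stay as the last step left them, time stands still between calls to the robot, and variables do not carry over. Pictures are saved under pics/ and viewed, at most 14 in all, crops included, and the job is handed in when it is done.

Besides the shell and the picture viewer there is one more tool, called after "Request:" as name(argument=value, ...), one argument or row to a line, values as JSON. play_rows: Moves the arm, as the interface text tells. Scaled input: -1 to 1 covers 1 m each way for a shift and 2 pi rad each way for a turn. Its arguments: {"type":"object","properties":{"moves":{"type":"array","items":{"type":"array"}}},"required":["moves"]}

```bash
ls; mkdir -p pics
python3 - <<'E'
from cell import status, optics, arm
import cv2,numpy as np
print(status.get_state(), arm.tip_extent)
for n in("scene","top"):
    s=optics.snapshot(n); np.savez(n+'.npz',**s)
    cv2.imwrite(f'pics/{n}0.png',cv2.resize(s['color'][:,:,::-1],(800,600),interpolation=cv2.INTER_CUBIC))
    print(n,s['fov_y'],s['cx'],s['cy'],s['rvec'],s['tvec'])
E
```

```text
pics
{'clock': 0.0, 'qpos': array([ 1.09980941,  0.33389333,  0.03987287,  1.46627101, -0.01337155,
        1.34331339, -0.05850158]), 'joint_vel': array([ 0.00064482,  0.00044945, -0.00114842,  0.00125699,  0.00055114,
       -0.00031287,  0.00038452]), 'joint_efforts': array([-1.11383226e-03, -6.58555341e+01,  1.36457127e+00, -4.05564666e+01,
        1.67592173e-02,  1.26248942e-02, -2.50043024e-05]), 'tool_pos': array([ 235.93737349, -605.19294252,  241.43274507]), 'ee_rot': array([-3.13997883e+00,  1.36643791e-04,  3.71775545e-01]), 'force': array([ 0.16431556,  0.25215783, -0.0296853 ]), 'torque': array([ 0.03672834,  0.00843   , -0.00851331]), 'grasp_force': 0.0, 'opening': 85.31275365228396} 11.0
scene 57.25459432867819 257.47925821400247 190.4738920967963 [ 2.18023057  0.85801932 -0.40216748] [-453.19400922 -246.32289635 1447.95987592]
top 55.873284407555516 260.85377118688046 193.86933912171725 [ 2.1266725  -2.10003475  0.17709674] [  14.71732249  609.99537192 1173.54065839]
```

View pics/scene0.png

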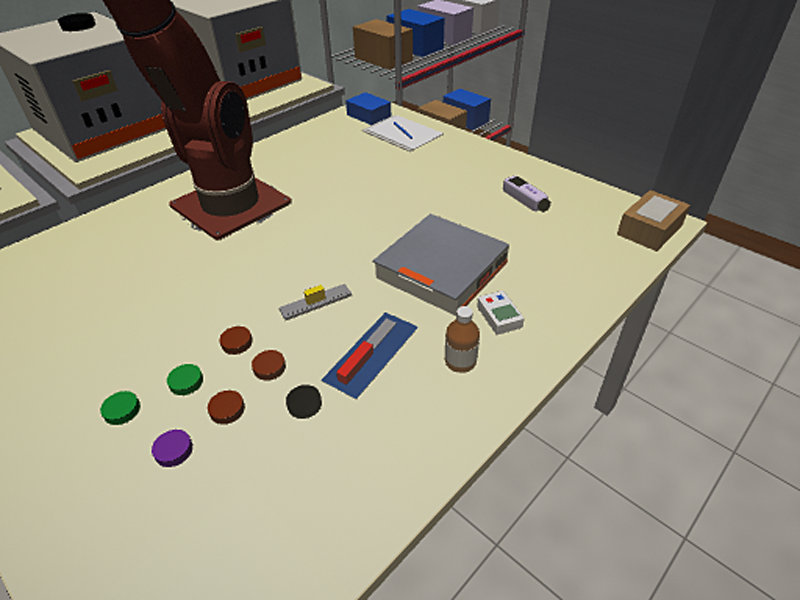

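View pics/top0.png

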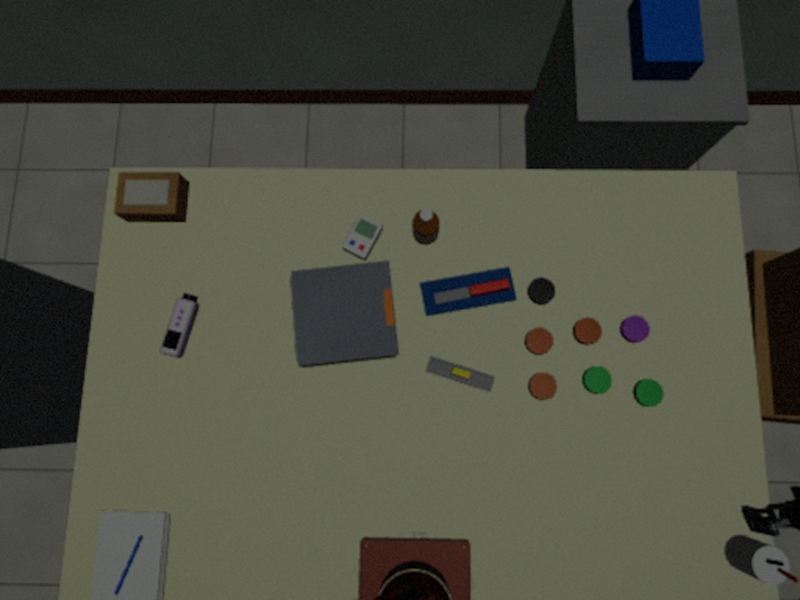

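Scene: three brown discs (top view 800×600 px: (539,341), (587,330), (543,386)). Look-alikes are green (597,380) and (648,392), and purple (635,329). The black target is at (541,291), the blade on its mat at (470,290), the straightedge at (460,373), and the cover with its orange lip at (390,307). The bottle at (426,225), logger (363,238) and thermometer (180,325) must be avoided.

```bash
cat > h.py <<'E'
import numpy as np,cv2
from scipy.spatial.transform import Rotation as R
def cam(s):
    f=192/np.tan(np.radians(s['fov_y']/2)); M=R.from_rotvec(np.array(s['rvec']).ravel()).as_matrix()
    return f,M,np.array(s['tvec']).ravel(),float(s['cx']),float(s['cy'])
def plane(s,uv,z):
    f,M,t,cx,cy=cam(s); uv=np.atleast_2d(uv).astype(float)
    d=np.c_[(uv[:,0]-cx)/f,(uv[:,1]-cy)/f,np.ones(len(uv))]@M; o=-M.T@t
    return o+d*((z-o[2])/d[:,2])[:,None]
def cloud(s):
    f,M,t,cx,cy=cam(s); Z=s['z_map']; v,u=np.mgrid[:384,:512]
    return (np.dstack([(u-cx)/f*Z,(v-cy)/f*Z,Z])-t)@M
def blobs(s,lo,hi,amin=25,zr=(-20,500),region=None):
    hsv=cv2.cvtColor(s['color'],cv2.COLOR_RGB2HSV); m=cv2.inRange(hsv,lo,hi)
    P=cloud(s); m[(P[...,2]<zr[0])|(P[...,2]>zr[1])|(s['z_map']==0)]=0
    n,l,st,c=cv2.connectedComponentsWithStats(m)
    return [(c[i],st[i,4],l==i,P[l==i]) for i in range(1,n) if st[i,4]>=amin]
def rect(s,mask,z):
    ys,xs=np.nonzero(mask); w=plane(s,np.c_[xs,ys],z)[:,:2].astype(np.float32)
    (c,wh,a)=cv2.minAreaRect(w); 
    return np.round(c,1),np.round(wh,1),round(a,1)
E
cat > see.py <<'E'
from h import *
import sys
from cell import optics
s=optics.snapshot("top")
def go(s):
  C={'brown':((3,120,60),(12,255,255),18),'blackdisc':((0,0,0),(179,110,62),18),'yellow':((24,180,100),(32,255,255),38),'red':((0,200,100),(3,255,255),26),'blue':((105,150,40),(125,255,255),3),'orange':((5,190,180),(15,255,255),52)}
  for k,(lo,hi,z) in C.items():
    for c,a,m,P in blobs(s,lo,hi):
        med=np.median(P,0)
        if not(250<med[0]<950 and -650<med[1]<400) or med[2]>300: continue
        uv=c; w=plane(s,uv,z)[0]
        print(k,np.round(c,1),a,'cl',np.round(med,1),'pl',np.round(w[:2],1),rect(s,m,z))
if __name__=='__main__': go(s)
E
python3 - <<'E'
from h import *
import see
s=see.s
see.go(s)
P=cloud(s); hsv=cv2.cvtColor(s['color'],cv2.COLOR_RGB2HSV)
for n,(u,v) in dict(brown=(345,218),brown2=(376,211),black=(346,186),steel=(290,189),sed=(280,235),cover=(220,200),bench=(330,300),red=(313,184),yellow=(295,238),orange=(249,196)).items(): print(n,hsv[v,u],np.round(P[v,u],1))
# cover top
m=(P[...,2]>45)&(P[...,2]<65)&(P[...,0]>400)&(P[...,0]<800)&(P[...,1]>-150)&(P[...,1]<350)
n,l,st,c=cv2.connectedComponentsWithStats(m.astype(np.uint8))
for i in range(1,n):
    if st[i,4]>300: print('cover',st[i],rect(s,l==i,55),np.median(P[l==i],0))
E
```

```text
brown [375.9 211.4] 213 cl [ 560.9 -375.5   17.3] pl [ 559.9 -375.4] (array([ 559.6, -375.8]), array([52.3, 55.4]), 0.6)
brown [344.7 217.8] 216 cl [ 535.9 -267.8   17.7] pl [ 536.4 -267.4] (array([ 536.6, -267.7]), array([55.1, 54.9]), 44.4)
brown [347.1 246.7] 222 cl [ 436.9 -273.    17.5] pl [ 437.6 -272.6] (array([ 436.6, -272.4]), array([53.9, 54.8]), 0.8)
blackdisc [271.8 151.8] 72 cl [764.  -14.5  38.5] pl [771.6 -13.9] (array([775.5, -13.4]), array([58.2, 39.2]), 86.7)
blackdisc [218.9 201.1] 3652 cl [583.2 164.6  54.9] pl [590.  169.9] (array([592.6, 168.2]), array([218.7, 223.8]), 7.2)
blackdisc [345.9 186. ] 230 cl [ 648.8 -275.    17.8] pl [ 648.8 -274.9] (array([ 648.7, -275.3]), array([56., 58.]), 88.6)
blackdisc [291.2 189.7] 44 cl [632.  -92.8  16. ] pl [633.5 -83.2] (array([635.8, -75.3]), array([26. , 81.9]), 14.9)
blackdisc [508.7 314.5] 30 cl [ 259.6 -639.6  259.7] pl [ 225.5 -790.7] (array([ 225.6, -788.5]), array([19.2, 28.3]), 83.6)
yellow [295.  238.3] 31 cl [463.2 -94.5  37.9] pl [462.3 -94.4] (array([462.8, -94.3]), array([33.9,  9.6]), 72.3)
red [312.6 182.4] 51 cl [ 658.9 -154.7   28.8] pl [ 658.6 -157.6] (array([ 656. , -158.5]), array([14.2, 82.7]), 12.9)
blue [297.9 186.4] 733 cl [ 647.1 -105.2    3.1] pl [ 648.6 -107.8] (array([ 649.7, -112.5]), array([ 74.2, 203.8]), 10.9)
brown [ 10 166  86] [ 535.6 -268.4   18.3]
brown2 [ 10 185  80] [ 561.1 -375.5   19.3]
black [90 13 19] [ 648.7 -275.3   17.9]
steel [105   8  66] [636.  -79.   17.1]
sed [120   4  67] [475.  -44.9   8.2]
cover [108  21  61] [587.3 161.1  56.3]
bench [ 33  51 106] [ 259.9 -214.3   -1.5]
red [  1 192 105] [ 652.1 -158.3   29.7]
yellow [ 31 199 104] [463.3 -94.5  38. ]
orange [ 13 204 104] [602.6  62.8  54.4]
cover [ 185  166   70   68 3943] (array([590.4, 164.5]), array([210.9, 221.3]), 7.2) [587.89645463 164.20824181  54.97217112]
```

```bash
cat > plan.py <<'E'
import json,os,numpy as np
from scipy.spatial.transform import Rotation as R
F='cmd.json'
def cur():
    if os.path.exists(F):
        d=json.load(open(F)); return np.array(d['p']),R.from_quat(d['q'])
    return np.array([236.117,-605.569,242.308]),R.from_euler('xyz',[np.pi,0,.3718])
def plan(wps):
    """wps: (x,y,z,yaw,open,nrows); linear over nrows; prints rows"""
    p0,R0=cur(); rows=[]; p,Rc=p0,R0
    for x,y,z,yaw,o,n in wps:
        q=np.array([x,y,z]); Rt=R.from_euler('xyz',[np.pi,0,yaw]); dv=(Rc.inv()*Rt).as_rotvec()
        for k in range(1,n+1):
            pk=p+(q-p)*k/n; Rk=Rc*R.from_rotvec(dv*k/n)
            rows.append([[round(v,4) for v in (R0.inv().apply(pk-p0)/1000)],[round(v,4) for v in (R0.inv()*Rk).as_rotvec()/(2*np.pi)],o])
        st=np.linalg.norm(q-p)/n; an=np.degrees(np.linalg.norm(dv))/n
        if st>60 or an>10: print('WARN fast',st,an)
        p,Rc=q,Rt
    assert len(rows)<=10,len(rows)
    s=[[[v+0. for v in a],[v+0. for v in b],o] for a,b,o in rows]; print(json.dumps(s).replace('-0.0,','0,').replace('-0.0]','0]').replace('0.0,','0,').replace('0.0]','0]').replace(' ',''))
    a,b,_=rows[-1]
    json.dump(dict(p=list(p0+R0.apply(np.array(a)*1000)),q=list((R0*R.from_rotvec(np.array(b)*2*np.pi)).as_quat())),open(F,'w'))
E
python3 -c "
from plan import *
plan([(640,-120,300,1.806,1,10)])"
```

```text
WARN fast 63.42137638951082 8.217360697766265
[[[0.0553,-0.0306,-0.0058],[0,0,-0.0228],1],[[0.1105,-0.0611,-0.0115],[0,0,-0.0457],1],[[0.1658,-0.0917,-0.0173],[0,0,-0.0685],1],[[0.2211,-0.1223,-0.0231],[0,0,-0.0913],1],[[0.2763,-0.1528,-0.0288],[0,0,-0.1141],1],[[0.3316,-0.1834,-0.0346],[0,0,-0.137],1],[[0.3869,-0.214,-0.0404],[0,0,-0.1598],1],[[0.4422,-0.2445,-0.0462],[0,0,-0.1826],1],[[0.4974,-0.2751,-0.0519],[0,0,-0.2054],1],[[0.5527,-0.3057,-0.0577],[0,0,-0.2283],1]]
```

Request:
play_rows(
  moves=[
    [[0.0553,-0.0306,-0.0058],[0,0,-0.0228],1],
    [[0.1105,-0.0611,-0.0115],[0,0,-0.0457],1],
    [[0.1658,-0.0917,-0.0173],[0,0,-0.0685],1],
    [[0.2211,-0.1223,-0.0231],[0,0,-0.0913],1],
    [[0.2763,-0.1528,-0.0288],[0,0,-0.1141],1],
    [[0.3316,-0.1834,-0.0346],[0,0,-0.137],1],
    [[0.3869,-0.214,-0.0404],[0,0,-0.1598],1],
    [[0.4422,-0.2445,-0.0462],[0,0,-0.1826],1],
    [[0.4974,-0.2751,-0.0519],[0,0,-0.2054],1],
    [[0.5527,-0.3057,-0.0577],[0,0,-0.2283],1],
  ],
)

```text
clock: 1.4
tool_pos: [635.1, -125.6, 299.2]
ee_rot: [-3.141, 0.0, 1.81]
force: [1.1, -0.4, -0.5]
opening: 85.1
grasp_force: 0.0
```

Request:
play_rows(
  moves=[
    [[0,0,0],[0,0,0],1],
    [[0,0,0],[0,0,0],1],
  ],
)

```text
clock: 1.65
tool_pos: [634.0, -127.3, 298.6]
ee_rot: [-3.141, -0.0, 1.806]
force: [-0.2, -0.8, -0.7]
opening: 85.4
grasp_force: 0.0
```

Run:
```python
from cell import status, optics, arm
import cv2,numpy as np
from h import *
s=status.get_state(); print(s['tool_pos'],s['ee_rot'],s['qpos'])
w=optics.snapshot("wrist"); np.savez('w1.npz',**w)
cv2.imwrite('pics/w1.png',cv2.resize(w['color'][:,:,::-1],(800,600)))
f,M,t,cx,cy=cam(w); print('cam pos',-M.T@t,'axis',M[2],'right',M[0],f)
```

```text
[ 633.96185624 -127.29222431  298.59270465] [-3.14052869e+00 -9.19976756e-05  1.80591437e+00] [ 0.48115135  0.34550821 -0.46960239  1.36406874  0.15486818  1.46921499
  0.25480954]
cam pos [616.47001185 -45.75552367 430.3303956 ] axis [ 0.07403483 -0.31562294 -0.94599207] right [ 0.97250256  0.23288674 -0.00159128] 320.05810732549924
```

View pics/w1.png

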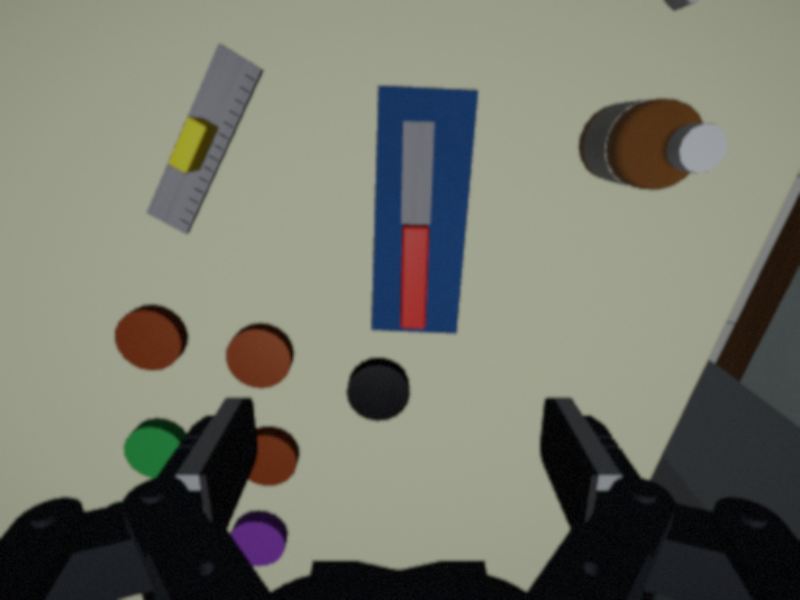

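The picture shows the blade with its tip at (419,122), the handle end at (413,328), mat corners (378,86), (477,92), (457,332) and (372,330), and the straightedge's yellow grip at (193,145).

Run:
```python
from h import *
import json
from scipy.spatial.transform import Rotation as R
s=dict(np.load('w1.npz')); P=cloud(s); hsv=cv2.cvtColor(s['color'],cv2.COLOR_RGB2HSV)
sc=.64
def q(pts,z): return np.round(plane(s,np.array(pts)*sc,z)[:,:2],1)
print('steel tip',q([(403,122),(435,122)],17.5),'root',q([(402,223),(430,223)],17.5))
print('handle',q([(402,226),(429,226),(426,328),(401,328)],29))
print('mat',q([(378,86),(477,92),(457,332),(372,330)],3))
for n,lo,hi,z in(('red',(0,150,90),(4,255,255),29),('redb',(176,150,90),(179,255,255),29),('mat',(105,120,40),(125,255,255),3),('yellow',(22,150,80),(34,255,255),38)):
    for c,a,m,p in blobs(s,lo,hi,150): print(n,a,rect(s,m,z),np.round(np.median(p,0),1))
print('z steel',np.round(P[105,268],1),'red',np.round(P[175,265],1))
# straightedge outline in px
print('sedge',q([(222,43),(263,70),(188,234),(148,212)],8))
json.dump(dict(p=[634.1,-127.6,299.4],q=list(R.from_euler('xyz',[np.pi,0,1.806]).as_quat())),open('cmd.json','w'))
```

```text
steel tip [[618.8 -41.4]
 [643.  -35.6]] root [[ 636.7 -118.4]
 [ 659.3 -113. ]]
handle [[ 636.7 -118.7]
 [ 657.9 -113.7]
 [ 677.8 -200.3]
 [ 656.8 -205.4]]
mat [[ 593.4  -19.8]
 [ 670.5   -5.9]
 [ 710.7 -207.5]
 [ 633.8 -223.9]]
red 907 (array([ 656.3, -158.6]), array([19., 86.]), 12.3) [ 656.  -156.1   28.8]
mat 6296 (array([ 651.2, -113.5]), array([ 77. , 205.9]), 10.9) [652.  -94.7   2.9]
yellow 449 (array([465.4, -94.6]), array([39.2, 15.3]), 72.8) [465.5 -94.4  37.8]
z steel [638.5 -69.3  17.4] red [ 655.9 -155.2   28.7]
sedge [[ 471.7  -18.3]
 [ 504.8  -29.7]
 [ 461.3 -172. ]
 [ 426.6 -161. ]]
```

```bash
python3 -c "
from plan import *
plan([(652.9,-140,60,1.791,1,5),(652.9,-140,60,1.791,.45,5)])
plan([(652.9,-140,18,1.791,.45,3),(652.9,-140,18,1.791,.0,7)])"
```

```text
[[[-0.0033,0.0031,0.0479],[0,0,0.0005],1],[[-0.0066,0.0062,0.0958],[0,0,0.001],1],[[-0.0099,0.0092,0.1436],[0,0,0.0014],1],[[-0.0132,0.0123,0.1915],[0,0,0.0019],1],[[-0.0164,0.0154,0.2394],[0,0,0.0024],1],[[-0.0164,0.0154,0.2394],[0,0,0.0024],0.45],[[-0.0164,0.0154,0.2394],[0,0,0.0024],0.45],[[-0.0164,0.0154,0.2394],[0,0,0.0024],0.45],[[-0.0164,0.0154,0.2394],[0,0,0.0024],0.45],[[-0.0164,0.0154,0.2394],[0,0,0.0024],0.45]]
[[[0,0,0.014],[0,0,0],0.45],[[0,0,0.028],[0,0,0],0.45],[[0,0,0.042],[0,0,0],0.45],[[0,0,0.042],[0,0,0],0],[[0,0,0.042],[0,0,0],0],[[0,0,0.042],[0,0,0],0],[[0,0,0.042],[0,0,0],0],[[0,0,0.042],[0,0,0],0],[[0,0,0.042],[0,0,0],0],[[0,0,0.042],[0,0,0],0]]
```

Request:
play_rows(
  moves=[
    [[-0.0033,0.0031,0.0479],[0,0,0.0005],1],
    [[-0.0066,0.0062,0.0958],[0,0,0.001],1],
    [[-0.0099,0.0092,0.1436],[0,0,0.0014],1],
    [[-0.0132,0.0123,0.1915],[0,0,0.0019],1],
    [[-0.0164,0.0154,0.2394],[0,0,0.0024],1],
    [[-0.0164,0.0154,0.2394],[0,0,0.0024],0.45],
    [[-0.0164,0.0154,0.2394],[0,0,0.0024],0.45],
    [[-0.0164,0.0154,0.2394],[0,0,0.0024],0.45],
    [[-0.0164,0.0154,0.2394],[0,0,0.0024],0.45],
  ],
)

```text
clock: 2.82
tool_pos: [653.8, -139.6, 61.7]
ee_rot: [3.139, 0.001, 1.791]
force: [0.4, -0.4, -0.4]
opening: 38.5
grasp_force: 0.0
```

Run:
```python
from cell import status, optics, arm
import cv2
print(arm.tip_extent,status.get_state()['tool_pos'],status.get_state()['opening'])
w=optics.snapshot("wrist"); cv2.imwrite('pics/w2.png',w['color'][:,:,::-1])
```

```text
11.0 [ 653.78884419 -139.56040612   61.69729137] 38.534431292678704
```

View pics/w2.png

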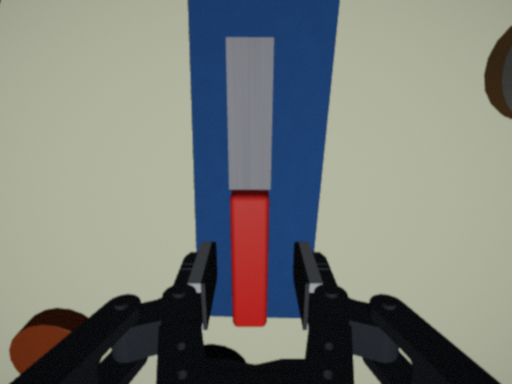

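Close-up: the jaws at x≈215 and 293 px straddle the red handle (232–269 px) and are well centred.

```bash
python3 -c "
from plan import *
json.dump(dict(p=[653.8,-139.6,62],q=list(R.from_euler('xyz',[np.pi,0,1.791]).as_quat())),open('cmd.json','w'))
plan([(653.2,-140,17,1.791,.45,4),(653.2,-140,17,1.791,.0,6)])"
```

```text
[[[-0.0001,-0.0002,0.0112],[0,0,0],0.45],[[-0.0001,-0.0003,0.0225],[0,0,0],0.45],[[-0.0002,-0.0005,0.0338],[0,0,0],0.45],[[-0.0003,-0.0007,0.045],[0,0,0],0.45],[[-0.0003,-0.0007,0.045],[0,0,0],0],[[-0.0003,-0.0007,0.045],[0,0,0],0],[[-0.0003,-0.0007,0.045],[0,0,0],0],[[-0.0003,-0.0007,0.045],[0,0,0],0],[[-0.0003,-0.0007,0.045],[0,0,0],0],[[-0.0003,-0.0007,0.045],[0,0,0],0]]
```

Request:
play_rows(
  moves=[
    [[-0.0001,0.0002,0.0113],[0,0,0],0.45],
    [[-0.0001,0.0003,0.0225],[0,0,0],0.45],
    [[-0.0002,0.0005,0.0338],[0,0,0],0.45],
    [[-0.0003,0.0007,0.045],[0,0,0],0.45],
    [[-0.0003,0.0007,0.045],[0,0,0],0],
    [[-0.0003,0.0007,0.045],[0,0,0],0],
    [[-0.0003,0.0007,0.045],[0,0,0],0],
    [[-0.0003,0.0007,0.045],[0,0,0],0],
    [[-0.0003,0.0007,0.045],[0,0,0],0],
    [[-0.0003,0.0007,0.045],[0,0,0],0],
  ],
)

```text
clock: 4.12
tool_pos: [653.4, -139.6, 14.6]
ee_rot: [-3.141, -0.0, 1.791]
force: [0.6, 0.6, -1.3]
opening: 20.7
grasp_force: 58.6
```

```bash
python3 -c "
from plan import *
json.dump(dict(p=[653.65,-140.1,15],q=list(R.from_euler('xyz',[np.pi,0,1.791]).as_quat())),open('cmd.json','w'))
plan([(653.6,-140,60,1.791,0,3),(615,-80,160,1.70,0,4),(615,-80,160,1.70,0,3)])"
```

```text
[[[0,0,-0.015],[0,0,0],0],[[0.0001,0,-0.03],[0,0,0],0],[[0.0001,0,-0.045],[0,0,0],0],[[0.0169,-0.0062,-0.07],[0,0,0.0036],0],[[0.0336,-0.0123,-0.095],[0,0,0.0072],0],[[0.0503,-0.0184,-0.12],[0,0,0.0109],0],[[0.0671,-0.0246,-0.145],[0,0,0.0145],0],[[0.0671,-0.0246,-0.145],[0,0,0.0145],0],[[0.0671,-0.0246,-0.145],[0,0,0.0145],0],[[0.0671,-0.0246,-0.145],[0,0,0.0145],0]]
```

Request:
play_rows(
  moves=[
    [[0,0,-0.015],[0,0,0],0],
    [[0.0001,0,-0.03],[0,0,0],0],
    [[0.0001,0,-0.045],[0,0,0],0],
    [[0.0169,-0.0062,-0.07],[0,0,0.0036],0],
    [[0.0336,-0.0123,-0.095],[0,0,0.0072],0],
    [[0.0503,-0.0184,-0.12],[0,0,0.0109],0],
    [[0.0671,-0.0246,-0.145],[0,0,0.0145],0],
    [[0.0671,-0.0246,-0.145],[0,0,0.0145],0],
    [[0.0671,-0.0246,-0.145],[0,0,0.0145],0],
    [[0.0671,-0.0246,-0.145],[0,0,0.0145],0],
  ],
)

```text
clock: 5.38
tool_pos: [614.6, -80.3, 158.7]
ee_rot: [-3.14, -0.0, 1.699]
force: [-0.4, -0.6, -2.1]
opening: 21.1
grasp_force: 58.7
```

Run:
```python
from cell import status, optics, arm
import cv2,numpy as np
from h import *
w=optics.snapshot("wrist"); np.savez('w3.npz',**w); cv2.imwrite('pics/w3.png',cv2.resize(w['color'][:,:,::-1],(800,600)))
s=status.get_state();print(s['tool_pos'],s['ee_rot'])
```

```text
[614.65641568 -80.1534964  158.72567669] [-3.14002473e+00 -4.27405345e-04  1.69925908e+00]
```

View pics/w3.png

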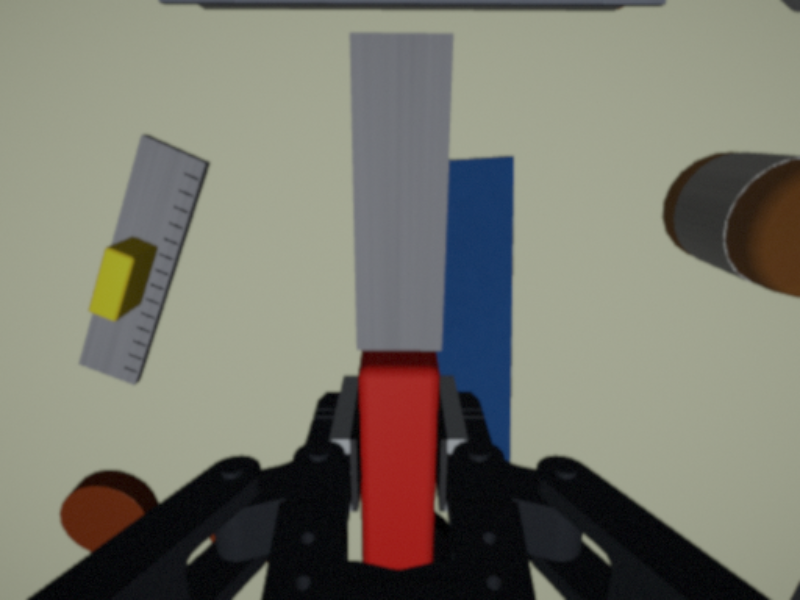

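Blade held straight, tip at (402,33). The lip edge is just in view along the top, (160,3) to (665,6).

Run:
```python
from h import *
s=dict(np.load('w3.npz')); P=cloud(s)
print('lip',plane(s,np.array([(160,3),(665,6)])*.64,50)[:,:2].round(1))
for v in range(0,5): print(np.round(P[v,[110,150,250,350,415]],1).tolist())
print('tip',[np.round(P[r,256],1).tolist() for r in (24,60,120,200)])
print('tip corners',plane(s,np.array([(350,33),(453,33)])*.64,161).round(1))
t=dict(np.load('top.npz')); Q=cloud(t)
m=(Q[...,2]>47)&(Q[...,2]<63)&(Q[...,0]>400)&(Q[...,0]<800)&(Q[...,1]>-150)&(Q[...,1]<350)
n,l,st,c=cv2.connectedComponentsWithStats(m.astype(np.uint8)); i=1+st[1:,4].argmax()
ct=max(cv2.findContours((l==i).astype(np.uint8),0,1)[0],key=cv2.contourArea)
ap=cv2.approxPolyDP(ct,8,True)[:,0]; print(ap.tolist(), plane(t,ap,55)[:,:2].round(1).tolist())
# calibrator shell corners? cover origin from scene
```

```text
lip [[499.3  39.1]
 [711.3  65.2]]
[[506.6, 40.0, 55.6], [532.2, 43.3, 55.5], [596.0, 52.1, 52.7], [660.3, 60.0, 54.2], [701.8, 65.2, 54.8]]
[[505.5, 39.8, 53.1], [531.3, 43.2, 52.7], [596.2, 51.0, 55.1], [660.5, 59.5, 54.1], [701.9, 64.7, 54.9]]
[[483.4, 47.2, 0.7], [530.9, 42.8, 51.4], [596.1, 51.3, 51.2], [660.8, 59.1, 53.4], [702.9, 64.7, 52.8]]
[[483.9, 46.4, 1.9], [517.3, 49.4, 8.0], [594.4, 59.2, 8.8], [661.5, 59.2, 50.7], [703.8, 64.5, 51.1]]
[[483.4, 45.8, 0.7], [516.3, 49.3, 4.6], [594.4, 58.9, 6.4], [671.7, 68.7, 7.4], [725.1, 77.2, -0.6]]
tip [[603.7, 22.3, 161.4], [605.2, 10.3, 160.8], [608.1, -11.5, 161.7], [612.4, -44.8, 162.1]]
tip corners [[592.   21.8 161. ]
 [615.7  24.8 161. ]]
[[248, 166], [186, 173], [190, 233], [254, 226]] [[708.0, 68.4], [681.0, 282.6], [474.2, 258.1], [500.4, 43.9]]
```

```bash
cat >> plan.py <<'E'
C=np.array([590.6,165.5]); YW=.1239
def L(x,y): return C+x*np.array([np.cos(YW),np.sin(YW)])+y*np.array([-np.sin(YW),np.cos(YW)])
def Lz(x,y,z,o,n,yaw=YW+np.pi/2): return (*L(x,y),z,yaw,o,n)
E
python3 -c "
from plan import *
plan([Lz(0,-244,43.2,0,4),Lz(0,-244,43.2,0,2),Lz(0,-186,43.2,0,4)])"
```

```text
[[[0.0006,0.0015,0.0292],[0,0,0.0002],0],[[0.0013,0.0031,0.0584],[0,0,0.0004],0],[[0.0019,0.0046,0.0876],[0,0,0.0006],0],[[0.0026,0.0062,0.1168],[0,0,0.0008],0],[[0.0026,0.0062,0.1168],[0,0,0.0008],0],[[0.0026,0.0062,0.1168],[0,0,0.0008],0],[[0.0171,0.0062,0.1168],[0,0,0.0008],0],[[0.0316,0.0063,0.1168],[0,0,0.0008],0],[[0.0461,0.0064,0.1168],[0,0,0.0008],0],[[0.0606,0.0065,0.1168],[0,0,0.0008],0]]
```

Request:
play_rows(
  moves=[
    [[0.0006,0.0015,0.0292],[0,0,0.0002],0],
    [[0.0013,0.0031,0.0584],[0,0,0.0004],0],
    [[0.0019,0.0046,0.0876],[0,0,0.0006],0],
    [[0.0026,0.0062,0.1168],[0,0,0.0008],0],
    [[0.0026,0.0062,0.1168],[0,0,0.0008],0],
    [[0.0026,0.0062,0.1168],[0,0,0.0008],0],
    [[0.0026,0.0062,0.1168],[0,0,0.0008],0],
  ],
)

```text
clock: 6.3
tool_pos: [621.7, -76.3, 44.4]
ee_rot: [3.14, 0.001, 1.695]
force: [0.4, -0.5, -1.0]
opening: 20.8
grasp_force: 58.8
```

Run:
```python
from cell import status, optics, arm
from h import *
w=optics.snapshot("wrist"); np.savez('w4.npz',**w); cv2.imwrite('pics/w4.png',w['color'][:,:,::-1])
s=status.get_state();print(s['tool_pos'],s['ee_rot'],s['force'])
P=cloud(w)
for r in range(0,80,8): print(r,np.round(P[r,[200,256,300]],1).tolist())
```

```text
[621.64250563 -76.23709278  44.35954056] [3.13962977e+00 5.54316632e-04 1.69480779e+00] [ 0.07556811 -0.15501179 -2.07925758]
0 [[582.4, 40.5, -0.3], [609.3, 43.9, -0.7], [630.3, 46.4, 0.2]]
8 [[582.7, 37.0, 0.4], [609.7, 40.4, 0.2], [630.8, 42.9, 1.0]]
16 [[582.9, 33.6, 0.1], [610.1, 37.1, -0.6], [631.6, 39.7, -0.4]]
24 [[583.3, 30.0, 0.7], [611.2, 26.4, 47.1], [632.2, 36.2, -0.4]]
32 [[583.3, 26.6, -0.6], [611.5, 23.8, 47.1], [632.6, 32.5, 1.2]]
40 [[583.8, 22.8, 0.6], [611.9, 21.2, 47.2], [633.3, 29.1, -0.0]]
48 [[584.1, 19.1, 1.0], [612.2, 18.6, 45.8], [634.0, 25.5, -0.1]]
56 [[613.0, 7.0, 176.1], [612.5, 15.7, 48.4], [634.7, 21.8, -0.7]]
64 [[584.6, 11.7, 0.9], [612.9, 13.1, 46.7], [635.2, 18.0, 0.3]]
72 [[584.9, 7.9, 1.2], [613.2, 10.2, 47.4], [635.9, 14.3, 0.2]]
```

Request:
play_rows(
  moves=[
    [[0.0005,0,0.0008],[0,0,0],0],
    [[0.0145,0,0.0008],[0,0,0],0],
    [[0.029,0,0.0008],[0,0,0],0],
    [[0.0435,0,0.0008],[0,0,0],0],
    [[0.058,0,0.0008],[0,0,0],0],
    [[0.058,0,0.0008],[0,0,0],0],
  ],
)

```text
clock: 7.1
tool_pos: [613.5, -16.3, 42.3]
ee_rot: [3.142, -0.001, 1.698]
force: [-0.5, 0.6, -1.1]
opening: 21.0
grasp_force: 58.8
```

Run:
```python
from plan import *
json.dump(dict(p=list(L(0,-186))+[42.4],q=list(R.from_euler('xyz',[np.pi,0,YW+np.pi/2]).as_quat())),open('cmd.json','w'))
def arc(th,r=187,n=1): return Lz(0,105-r*np.cos(th)-104,50+r*np.sin(th)-2.7+1.2,0,n)
plan([arc(t) for t in np.linspace(0.03,.27,9)]+[arc(.27)])
```

```text
[[[0.0001,0,-0.0117],[0,0,0],0],[[0.0003,0,-0.0173],[0,0,0],0],[[0.0008,0,-0.0229],[0,0,0],0],[[0.0013,0,-0.0285],[0,0,0],0],[[0.0021,0,-0.034],[0,0,0],0],[[0.003,0,-0.0396],[0,0,0],0],[[0.0041,0,-0.0451],[0,0,0],0],[[0.0054,0,-0.0506],[0,0,0],0],[[0.0068,0,-0.056],[0,0,0],0],[[0.0068,0,-0.056],[0,0,0],0]]
```

Request:
play_rows(
  moves=[
    [[0.0001,0,-0.0117],[0,0,0],0],
    [[0.0003,0,-0.0173],[0,0,0],0],
    [[0.0008,0,-0.0229],[0,0,0],0],
    [[0.0013,0,-0.0285],[0,0,0],0],
    [[0.0021,0,-0.034],[0,0,0],0],
    [[0.003,0,-0.0396],[0,0,0],0],
    [[0.0041,0,-0.0451],[0,0,0],0],
    [[0.0054,0,-0.0506],[0,0,0],0],
    [[0.0068,0,-0.056],[0,0,0],0],
    [[0.0068,0,-0.056],[0,0,0],0],
  ],
)

```text
clock: 8.35
tool_pos: [613.0, -11.3, 98.7]
ee_rot: [3.141, -0.0, 1.695]
force: [0.1, -0.8, -0.4]
opening: 20.9
grasp_force: 59.0
```

Run:
```python
from cell import status, optics, arm
from h import *
w=optics.snapshot("scene"); np.savez('s5.npz',**w); cv2.imwrite('pics/s5.png',cv2.resize(w['color'][90:260,180:360,::-1],(720,680))[:600])
s=status.get_state();print(s['tool_pos'],s['ee_rot'],s['force'],s['torque'])
from plan import *
def arc(th,r=187,n=1): return Lz(0,105-r*np.cos(th)-104,50+r*np.sin(th)-2.7+1.2,0,n)
plan([arc(t) for t in np.linspace(0.33,.87,10)])
plan([arc(t) for t in np.linspace(0.93,1.47,10)])
```

```text
[612.92204396 -11.25459344  98.48083425] [ 3.14108124e+00 -4.28849455e-04  1.69537375e+00] [-0.20119534  0.47906346 -0.81500417] [0.05210674 0.01033662 0.01176065]
[[[0.0033,0,-0.0107],[0,0,0],0],[[0.0072,0,-0.0212],[0,0,0],0],[[0.0118,0,-0.0314],[0,0,0],0],[[0.017,0,-0.0414],[0,0,0],0],[[0.0228,0,-0.051],[0,0,0],0],[[0.0291,0,-0.0603],[0,0,0],0],[[0.036,0,-0.0691],[0,0,0],0],[[0.0434,0,-0.0776],[0,0,0],0],[[0.0513,0,-0.0855],[0,0,0],0],[[0.0596,0,-0.093],[0,0,0],0]]
[[[0.0088,0,-0.007],[0,0,0],0],[[0.018,0,-0.0134],[0,0,0],0],[[0.0276,0,-0.0193],[0,0,0],0],[[0.0374,0,-0.0246],[0,0,0],0],[[0.0476,0,-0.0293],[0,0,0],0],[[0.0581,0,-0.0333],[0,0,0],0],[[0.0688,0,-0.0368],[0,0,0],0],[[0.0796,0,-0.0396],[0,0,0],0],[[0.0907,0,-0.0417],[0,0,0],0],[[0.1018,0,-0.0432],[0,0,0],0]]
```

View pics/s5.png

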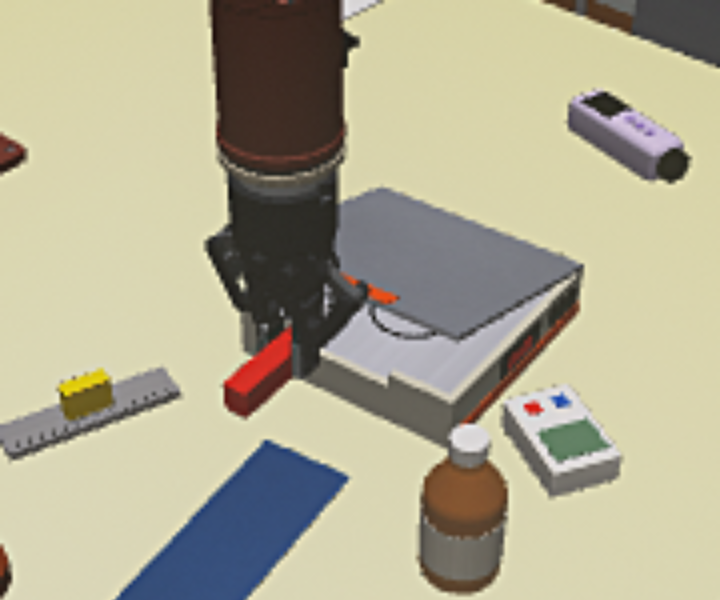

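The cover is lifted about 0.27 rad, with the ring visible inside at (405,318) and the fingers clear of the lip. I'll continue along the arc.

Request:
play_rows(
  moves=[
    [[0.0033,0,-0.0107],[0,0,0],0],
    [[0.0072,0,-0.0212],[0,0,0],0],
    [[0.0118,0,-0.0314],[0,0,0],0],
    [[0.017,0,-0.0414],[0,0,0],0],
    [[0.0228,0,-0.051],[0,0,0],0],
    [[0.0291,0,-0.0603],[0,0,0],0],
    [[0.036,0,-0.0691],[0,0,0],0],
    [[0.0434,0,-0.0776],[0,0,0],0],
    [[0.0513,0,-0.0855],[0,0,0],0],
    [[0.0596,0,-0.093],[0,0,0],0],
  ],
)

```text
clock: 9.65
tool_pos: [605.4, 47.9, 191.7]
ee_rot: [3.142, -0.0, 1.695]
force: [-0.0, -0.8, -3.1]
opening: 20.7
grasp_force: 58.8
```

Request:
play_rows(
  moves=[
    [[0.0088,0,-0.007],[0,0,0],0],
    [[0.018,0,-0.0134],[0,0,0],0],
    [[0.0276,0,-0.0193],[0,0,0],0],
    [[0.0374,0,-0.0246],[0,0,0],0],
    [[0.0476,0,-0.0293],[0,0,0],0],
    [[0.0581,0,-0.0333],[0,0,0],0],
    [[0.0688,0,-0.0368],[0,0,0],0],
    [[0.0796,0,-0.0396],[0,0,0],0],
    [[0.0907,0,-0.0417],[0,0,0],0],
    [[0.1018,0,-0.0432],[0,0,0],0],
  ],
)

```text
clock: 10.9
tool_pos: [592.7, 149.2, 234.5]
ee_rot: [3.142, -0.0, 1.695]
force: [-0.1, -0.8, -1.6]
opening: 20.9
grasp_force: 58.9
```

Run:
```python
from cell import status, optics, arm
from h import *
w=optics.snapshot("scene"); np.savez('s6.npz',**w); cv2.imwrite('pics/s6.png',cv2.resize(w['color'][60:230,200:380,::-1],(634,600)))
s=status.get_state();print(s['tool_pos'],s['ee_rot'],s['force'],s['torque'])
from plan import *
def arc(th,r=187,n=1): return Lz(0,105-r*np.cos(th)-104,50+r*np.sin(th)-2.7+1.2,0,n)
plan([arc(t) for t in np.linspace(1.52,1.72,5)]+[arc(1.72)]*2)
```

```text
[592.36491162 151.16351258 234.77701155] [ 3.14111756e+00 -1.22396508e-03  1.69689202e+00] [-0.53065656  1.03412107 -1.87543857] [-0.0812529  -0.07502881 -0.01789825]
[[[0.0093,0,-0.0007],[0,0,0],0],[[0.0187,0,-0.0009],[0,0,0],0],[[0.028,0,-0.0007],[0,0,0],0],[[0.0373,0,0],[0,0,0],0],[[0.0466,0,0.0012],[0,0,0],0],[[0.0466,0,0.0012],[0,0,0],0],[[0.0466,0,0.0012],[0,0,0],0]]
```

View pics/s6.png

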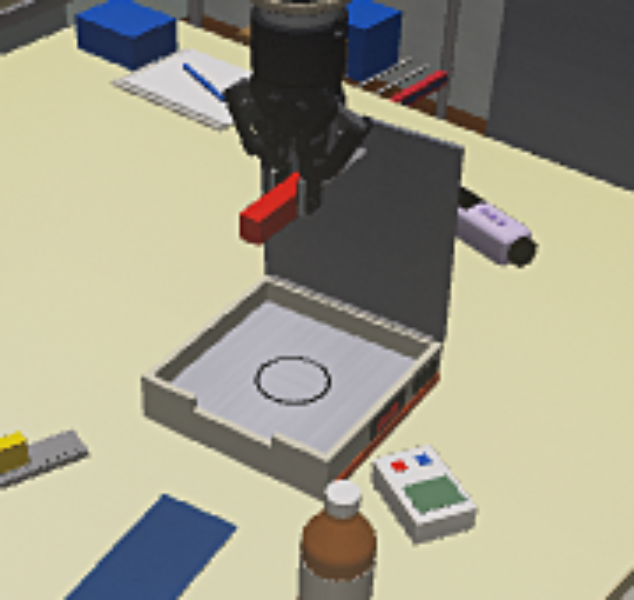

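The cover is nearly upright with the blade tip against its underside at (355,160); the ring is at (292,380). Next is the final push.

Request:
play_rows(
  moves=[
    [[0.0093,0,-0.0007],[0,0,0],0],
    [[0.0187,0,-0.0009],[0,0,0],0],
    [[0.028,0,-0.0007],[0,0,0],0],
    [[0.0373,0,0],[0,0,0],0],
    [[0.0466,0,0.0012],[0,0,0],0],
    [[0.0466,0,0.0012],[0,0,0],0],
    [[0.0466,0,0.0012],[0,0,0],0],
  ],
)

```text
clock: 11.82
tool_pos: [587.1, 194.6, 233.2]
ee_rot: [3.142, -0.0, 1.695]
force: [0.3, -0.4, -1.7]
opening: 21.0
grasp_force: 59.1
```

Run:
```python
from plan import *
# mat pose: centre (651.6,-114), blade dir 101.0deg ; blade mid(40 ahead of origin) -> TCP is ~20 ahead of origin: TCP = mid -20*dir (minus)
a=np.radians(101.5); d=np.array([np.cos(a),np.sin(a)]); m=np.array([651.6,-114])-20*d; print(m)
plan([Lz(0,-90,240,0,3),(*m,160,a,0,4),(*m,60,a,0,3)])
plan([(*m,17.0,a,0,5),(*m,16,a,0,1),(*m,16,a,.5,4)])
```

```text
[ 655.58735869 -133.59849409]
[[[-0.0396,0,-0.0022],[0,0,0],0],[[-0.0792,0,-0.0044],[0,0,0],0],[[-0.1188,0,-0.0066],[0,0,0],0],[[-0.1725,0.0069,0.0134],[0,0,-0.0031],0],[[-0.2262,0.0138,0.0334],[0,0,-0.0061],0],[[-0.2799,0.0206,0.0534],[0,0,-0.0092],0],[[-0.3336,0.0275,0.0734],[0,0,-0.0122],0],[[-0.3336,0.0275,0.1067],[0,0,-0.0122],0],[[-0.3336,0.0275,0.1401],[0,0,-0.0122],0],[[-0.3336,0.0275,0.1734],[0,0,-0.0122],0]]
[[[0,0,0.0086],[0,0,0],0],[[0,0,0.0172],[0,0,0],0],[[0,0,0.0258],[0,0,0],0],[[0,0,0.0344],[0,0,0],0],[[0,0,0.043],[0,0,0],0],[[0,0,0.044],[0,0,0],0],[[0,0,0.044],[0,0,0],0.5],[[0,0,0.044],[0,0,0],0.5],[[0,0,0.044],[0,0,0],0.5],[[0,0,0.044],[0,0,0],0.5]]
```

Request:
play_rows(
  moves=[
    [[-0.0396,0,-0.0022],[0,0,0],0],
    [[-0.0792,0,-0.0044],[0,0,0],0],
    [[-0.1188,0,-0.0066],[0,0,0],0],
    [[-0.1725,0.0069,0.0134],[0,0,-0.0031],0],
    [[-0.2262,0.0138,0.0334],[0,0,-0.0061],0],
    [[-0.2799,0.0206,0.0534],[0,0,-0.0092],0],
    [[-0.3336,0.0275,0.0734],[0,0,-0.0122],0],
    [[-0.3336,0.0275,0.1067],[0,0,-0.0122],0],
    [[-0.3336,0.0275,0.1401],[0,0,-0.0122],0],
    [[-0.3336,0.0275,0.1734],[0,0,-0.0122],0],
  ],
)

```text
clock: 13.08
tool_pos: [655.6, -133.8, 58.8]
ee_rot: [3.141, 0.0, 1.771]
force: [-0.3, -0.1, -1.3]
opening: 20.7
grasp_force: 59.1
```

Run:
```python
from cell import optics,status
from h import *
from plan import L
s=optics.snapshot("top"); P=cloud(s)
c=L(0,105); ex=L(1,0)-L(0,0); ey=L(0,1)-L(0,0)
d=P[...,:2]-c; u=d@ex; v=d@ey
m=(abs(u)<95)&(abs(v)<100)&(P[...,2]>80)&(P[...,2]<290)
from scipy.stats import linregress
print(m.sum(),'v vs z',linregress(P[m][:,2],v[m])[:2], v[m].min(),v[m].max(),P[m][:,2].max())
s=optics.snapshot("scene"); P=cloud(s); d=P[...,:2]-c; u=d@ex; v=d@ey
m=(abs(u)<95)&(abs(v)<100)&(P[...,2]>80)&(P[...,2]<290)
r=linregress(P[m][:,2],v[m]); print(m.sum(),r[:2],'theta',np.pi/2+np.arctan(r[0]))
print(status.get_state()['tool_pos'])
```

```text
1642 v vs z (np.float64(0.1791021911021674), np.float64(-7.878433709263174)) 5.167809940073217 44.19991846960734 269.416174458115
2742 (np.float64(0.1779940991292259), np.float64(-10.472824441738638)) theta 1.7469456384134407
[ 652.91501264 -133.26376067   55.7769752 ]
```

Request:
play_rows(
  moves=[
    [[0,0,0.0086],[0,0,0],0],
    [[0,0,0.0172],[0,0,0],0],
    [[0,0,0.0258],[0,0,0],0],
    [[0,0,0.0344],[0,0,0],0],
    [[0,0,0.043],[0,0,0],0],
    [[0,0,0.044],[0,0,0],0],
    [[0,0,0.044],[0,0,0],0],
    [[0,0,0.044],[0,0,0],0.5],
    [[0,0,0.044],[0,0,0],0.5],
    [[0,0,0.044],[0,0,0],0.5],
  ],
)

```text
clock: 14.42
tool_pos: [655.8, -133.1, 16.1]
ee_rot: [3.141, 0.0, 1.772]
force: [-0.2, 0.8, 0.2]
opening: 42.8
grasp_force: 0.0
```

Run:
```python
from plan import *
p,_=cur(); print(p)
a=np.radians(101.5)
# lift, go over calibrator to see the ring; cam sits ~82 ahead of tcp along tool x, looks back 18deg
plan([(p[0],p[1],90,a,.5,3),(p[0],p[1],200,a,1,3),Lz(0,-60,300,1,4)])
plan([Lz(0,-60,300,1,3)])
```

```text
[ 655.55736253 -133.56492782   16.        ]
WARN fast 66.4658229844482 1.1002632295822765
[[[0,0,-0.0247],[0,0,0],0.5],[[0,0,-0.0493],[0,0,0],0.5],[[0,0,-0.074],[0,0,0],0.5],[[0,0,-0.1107],[0,0,0],1],[[0,0,-0.1473],[0,0,0],1],[[0,0,-0.184],[0,0,0],1],[[0.0615,-0.0022,-0.209],[0,0,0.003],1],[[0.1231,-0.0043,-0.234],[0,0,0.0061],1],[[0.1846,-0.0065,-0.259],[0,0,0.0091],1],[[0.2462,-0.0087,-0.284],[0,0,0.0122],1]]
[[[0,0,0],[0,0,0],1],[[0,0,0],[0,0,0],1],[[0,0,0],[0,0,0],1]]
```

Request:
play_rows(
  moves=[
    [[0,0,-0.037],[0,0,0],0.5],
    [[0,0,-0.074],[0,0,0],0.5],
    [[0,0,-0.129],[0,0,0],1],
    [[0,0,-0.184],[0,0,0],1],
    [[0.041,-0.0015,-0.201],[0,0,0.002],1],
    [[0.082,-0.003,-0.217],[0,0,0.004],1],
    [[0.123,-0.0045,-0.234],[0,0,0.006],1],
    [[0.164,-0.006,-0.251],[0,0,0.008],1],
    [[0.205,-0.0075,-0.267],[0,0,0.01],1],
    [[0.2462,-0.0087,-0.284],[0,0,0.0122],1],
  ],
)

```text
clock: 15.68
tool_pos: [597.5, 107.7, 300.6]
ee_rot: [3.141, 0.0, 1.695]
force: [0.7, -0.0, -0.1]
opening: 85.1
grasp_force: 0.0
```

Request:
play_rows(
  moves=[
    [[0,0,0],[0,0,0],1],
    [[0,0,0],[0,0,0],1],
    [[0,0,0],[0,0,0],1],
    [[0,0,0],[0,0,0],1],
  ],
)

```text
clock: 16.18
tool_pos: [598.1, 105.3, 299.3]
ee_rot: [-3.141, 0.0, 1.693]
force: [0.3, 0.1, -0.0]
opening: 85.0
grasp_force: 0.0
```

Run:
```python
from cell import status, optics
from h import *
w=optics.snapshot("wrist"); np.savez('w7.npz',**w); cv2.imwrite('pics/w7.png',cv2.resize(w['color'][:,:,::-1],(800,600),interpolation=cv2.INTER_CUBIC))
s=status.get_state();print(s['tool_pos'],s['ee_rot'])
import see; see.go(see.s)
```

```text
[598.11556817 105.59809311 299.40127045] [-3.14098458e+00  9.21780301e-05  1.69371793e+00]
brown [375.8 211.4] 218 cl [ 560.8 -375.6   17.6] pl [ 559.7 -375.2] (array([ 559.6, -375.7]), array([52.3, 55.6]), 0.6)
brown [344.5 217.9] 217 cl [ 535.9 -267.2   17.4] pl [ 536.  -266.9] (array([ 535.7, -268.5]), array([55., 56.]), 88.6)
brown [346.9 246.7] 225 cl [ 436.8 -272.3   17.6] pl [ 437.6 -272.2] (array([ 436.8, -272.4]), array([54.2, 54.3]), 88.5)
blackdisc [271.7 152.2] 71 cl [762.7 -11.   40.4] pl [770.1 -13.3] (array([771.7, -12.9]), array([52., 28.]), 82.0)
blackdisc [172.7 198.5] 1909 cl [570.3 291.7 174. ] pl [597.4 333.5] (array([608.9, 333.6]), array([278.1, 102.6]), 7.0)
blackdisc [346.1 185.9] 220 cl [ 648.9 -275.9   17.2] pl [ 649.  -275.7] (array([ 649.6, -276.1]), array([54. , 58.9]), 45.1)
yellow [294.6 238.3] 38 cl [463.2 -94.6  37.6] pl [462.4 -93.2] (array([462.5, -93. ]), array([36.5, 11.6]), 74.8)
red [306.9 181.5] 34 cl [ 661.  -139.6   29.4] pl [ 661.6 -137.4] (array([ 660.6, -136. ]), array([10.1, 54.6]), 13.4)
blue [299.  187.1] 737 cl [ 639.9 -112.     2.9] pl [ 646.1 -111.7] (array([ 649.6, -112.6]), array([ 74.3, 203.6]), 10.9)
```

View pics/w7.png

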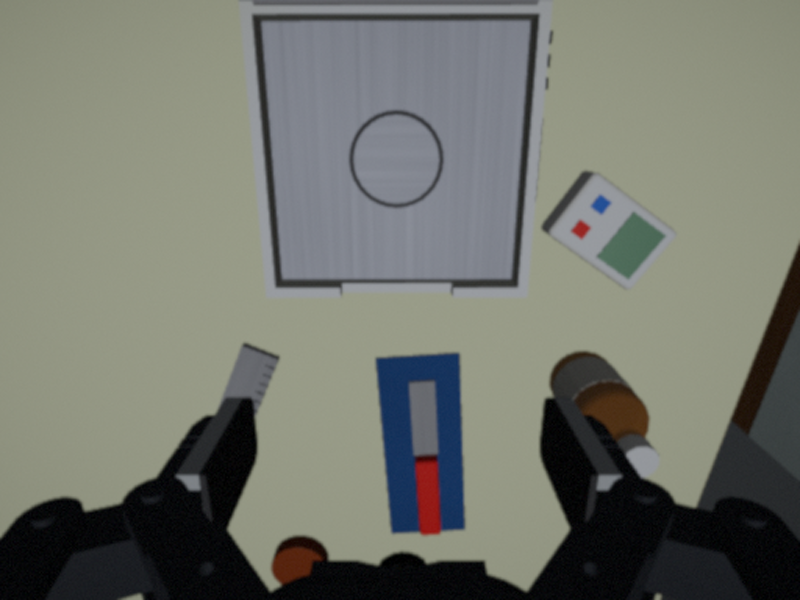

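The ring is at (396,159), the rim front corner at (268,297) and rear at (527,297). The blade lies on the mat from (423,382) to (430,533), a bit towards its right side.

Run:
```python
from h import *
s=dict(np.load('w7.npz')); sc=.64
g=cv2.cvtColor(s['color'],cv2.COLOR_RGB2GRAY); P=cloud(s)
m=np.zeros_like(g); m[60:142,212:296]=1
ring=((g<85)&(m>0)).astype(np.uint8); ys,xs=np.nonzero(ring); w=plane(s,np.c_[xs,ys],25)[:,:2]
from scipy.optimize import least_squares
f=least_squares(lambda q:np.hypot(*(w-q[:2]).T)-q[2],[590,166,37],loss='soft_l1'); print('ring',f.x,len(w))
q=lambda pts,z: plane(s,np.array(pts)*sc,z)[:,:2].round(1)
print('ring ext',q([(350,159),(443,159),(396,111),(396,207)],25).tolist())
print('rim',q([(268,297),(527,297),(242,3)],50).tolist())
e=q([(268,297),(242,3)],50); print('front yaw',np.degrees(np.arctan2(*(e[1]-e[0])[::-1]))-90)
print('blade tip',q([(423,382)],17).tolist(),'end',q([(430,533)],29).tolist())
print('mat',q([(377,358),(460,354),(464,529),(392,533)],3).tolist())
print('plate z',np.median(P[80:120,235:270,2]))
for c,a,mm,p in blobs(s,(3,120,40),(12,255,255),80): print('brown',a,plane(s,c,18)[0].round(1))
```

```text
ring [590.49693421 164.05712636  35.18868612] 330
ring ext [[555.0, 160.2], [627.3, 169.1], [586.5, 199.6], [595.3, 127.5]]
rim [[501.4, 47.1], [708.2, 72.7], [476.1, 253.6]]
front yaw 6.984962555228279
blade tip [[639.8, -31.1]] end [[669.1, -193.7]]
mat [[594.9, -18.7], [671.9, -5.0], [709.7, -208.6], [633.6, -223.5]]
plate z 25.525462172910974
brown 518 [ 532.6 -261.9   18. ]
```

```bash
sed -i 's/^C=.*/C=np.array([590.8,164.1]); YW=.1227/' plan.py
python3 - <<'E'
from plan import *
plan([(537,-268,125,.8,1,8),(537,-268,125,.8,1,2)])
E
```

```text
[[[-0.0454,-0.0133,0.0219],[0,0,0.0178],1],[[-0.0909,-0.0267,0.0438],[0,0,0.0356],1],[[-0.1363,-0.04,0.0656],[0,0,0.0534],1],[[-0.1818,-0.0534,0.0875],[0,0,0.0712],1],[[-0.2272,-0.0667,0.1094],[0,0,0.089],1],[[-0.2727,-0.0801,0.1313],[0,0,0.1068],1],[[-0.3181,-0.0934,0.1531],[0,0,0.1246],1],[[-0.3636,-0.1067,0.175],[0,0,0.1424],1],[[-0.3636,-0.1067,0.175],[0,0,0.1424],1],[[-0.3636,-0.1067,0.175],[0,0,0.1424],1]]
```

Request:
play_rows(
  moves=[
    [[-0.0454,-0.0133,0.0219],[0,0,0.0178],1],
    [[-0.0909,-0.0267,0.0438],[0,0,0.0356],1],
    [[-0.1363,-0.04,0.0656],[0,0,0.0534],1],
    [[-0.1818,-0.0534,0.0875],[0,0,0.0712],1],
    [[-0.2272,-0.0667,0.1094],[0,0,0.089],1],
    [[-0.2727,-0.0801,0.1313],[0,0,0.1068],1],
    [[-0.3181,-0.0934,0.1531],[0,0,0.1246],1],
    [[-0.3636,-0.1067,0.175],[0,0,0.1424],1],
    [[-0.3636,-0.1067,0.175],[0,0,0.1424],1],
    [[-0.3636,-0.1067,0.175],[0,0,0.1424],1],
  ],
)

```text
clock: 17.52
tool_pos: [537.3, -267.1, 124.7]
ee_rot: [-3.141, -0.001, 0.801]
force: [-0.2, 0.7, 0.2]
opening: 85.7
grasp_force: 0.0
```

```bash
cat > disc.py <<'E'
from cell import status, optics
from h import *
def disc(kind='brown',z=18,amin=600,r0=30,w=None):
    w=w or optics.snapshot("wrist"); out=[]
    lo,hi={'brown':((4,110,30),(14,255,255)),'black':((0,0,0),(179,130,38))}[kind]
    for c,a,m,p in blobs(w,lo,hi,amin,zr=(z-6,z+4)):
        ct=max(cv2.findContours(m.astype(np.uint8),0,1)[0],key=cv2.contourArea)
        (x,y),(a1,a2),_=cv2.fitEllipse(cv2.convexHull(ct)); v=plane(w,(x,y),z)[0]
        h=plane(w,ct[:,0],z)[:,:2]; (cc,r)=cv2.minEnclosingCircle(h.astype(np.float32))
        out.append((v[:2].round(1),np.round(cc,1),round(r,1),a))
    return out
if __name__=='__main__':
    import sys
    s=status.get_state(); print(s['clock'],s['tool_pos'].round(1),s['ee_rot'].round(4),s['qpos'].round(2))
    for o in disc(*sys.argv[1:2]): print(o)
E
python3 disc.py; python3 see.py | grep -E 'brown|black|yellow'
```

```text
17.525 [ 537.3 -267.1  124.7] [-3.1411e+00 -5.0000e-04  8.0080e-01] [ 0.58  0.33 -0.23  1.72  0.08  1.1  -0.45]
(array([ 539.7, -268.2]), array([ 538.8, -268.8]), 30.1, np.int32(4128))
(array([ 563.2, -374.4]), array([ 563.4, -374.6]), 30.8, np.int32(2106))
(array([ 442.3, -273.4]), array([ 441. , -273.7]), 31.2, np.int32(2631))
brown [340.7 214.6] 61 cl [ 546.1 -251.5   17.9] pl [ 547.1 -253.9] (array([ 549.2, -253.7]), array([18.3, 50.2]), 52.7)
brown [346.5 246.7] 214 cl [ 436.9 -271.5   17.6] pl [ 437.6 -270.9] (array([ 436.7, -270.7]), array([50.9, 54.3]), 88.5)
blackdisc [271.8 152.2] 69 cl [763.  -14.2  37.5] pl [769.8 -13.7] (array([771.1, -13.8]), array([51. , 25.3]), 86.2)
blackdisc [172.7 198.5] 1915 cl [570.4 291.7 172.4] pl [597.4 333.3] (array([608.9, 333.6]), array([278.5, 102.5]), 7.2)
blackdisc [218.4 173.1] 63 cl [687.  174.3  30.9] pl [690.8 175.6] (array([690.9, 175.1]), array([  4.5, 175.6]), 7.1)
blackdisc [346.  185.9] 224 cl [ 648.8 -275.4   17.7] pl [ 648.9 -275.1] (array([ 648.7, -275.3]), array([56., 58.]), 88.6)
blackdisc [347.5 216.8] 176 cl [ 508.8 -227.   230. ] pl [ 539.9 -277.3] (array([ 543.6, -282.5]), array([ 48. , 114.7]), 60.6)
yellow [294.9 238.2] 38 cl [463.  -94.3  39.3] pl [462.5 -94. ] (array([463. , -93.8]), array([35. , 11.7]), 72.3)
```

Run:
```python
from plan import *
a=(539,-268.5)
plan([(*a,30,.8,1,3),(*a,14,.8,1,2),(*a,14,.8,0,5)])
plan([(*a,100,.8,0,3),(*L(0,0),160,.8,0,7)])
plan([(*L(0,0),90,.8,0,3),(*L(0,0),55,.8,0,3),(*L(0,0),40,.8,0,4)])
```

```text
[[[0.0003,0.0006,0.0317],[0,0,0],1],[[0.0007,0.0012,0.0633],[0,0,0],1],[[0.001,0.0017,0.095],[0,0,0],1],[[0.001,0.0017,0.103],[0,0,0],1],[[0.001,0.0017,0.111],[0,0,0],1],[[0.001,0.0017,0.111],[0,0,0],0],[[0.001,0.0017,0.111],[0,0,0],0],[[0.001,0.0017,0.111],[0,0,0],0],[[0.001,0.0017,0.111],[0,0,0],0],[[0.001,0.0017,0.111],[0,0,0],0]]
WARN fast 62.82888975427708 0.0
[[[0,0,-0.0287],[0,0,0],0],[[0,0,-0.0573],[0,0,0],0],[[0,0,-0.086],[0,0,0],0],[[0.0495,-0.0377,-0.0946],[0,0,0],0],[[0.099,-0.0755,-0.1031],[0,0,0],0],[[0.1485,-0.1132,-0.1117],[0,0,0],0],[[0.198,-0.151,-0.1203],[0,0,0],0],[[0.2475,-0.1887,-0.1289],[0,0,0],0],[[0.297,-0.2265,-0.1374],[0,0,0],0],[[0.3464,-0.2642,-0.146],[0,0,0],0]]
[[[0,0,0.0233],[0,0,0],0],[[0,0,0.0467],[0,0,0],0],[[0,0,0.07],[0,0,0],0],[[0,0,0.0817],[0,0,0],0],[[0,0,0.0933],[0,0,0],0],[[0,0,0.105],[0,0,0],0],[[0,0,0.1088],[0,0,0],0],[[0,0,0.1125],[0,0,0],0],[[0,0,0.1162],[0,0,0],0],[[0,0,0.12],[0,0,0],0]]
```

Request:
play_rows(
  moves=[
    [[0.0003,0.0006,0.0317],[0,0,0],1],
    [[0.0007,0.0012,0.0633],[0,0,0],1],
    [[0.001,0.0017,0.095],[0,0,0],1],
    [[0.001,0.0017,0.103],[0,0,0],1],
    [[0.001,0.0017,0.111],[0,0,0],1],
    [[0.001,0.0017,0.111],[0,0,0],0],
    [[0.001,0.0017,0.111],[0,0,0],0],
    [[0.001,0.0017,0.111],[0,0,0],0],
    [[0.001,0.0017,0.111],[0,0,0],0],
    [[0.001,0.0017,0.111],[0,0,0],0],
  ],
)

```text
clock: 18.88
tool_pos: [540.0, -268.2, 15.5]
ee_rot: [3.14, -0.001, 0.8]
force: [-1.2, 0.8, 6.4]
opening: 57.5
grasp_force: 63.3
```

Request:
play_rows(
  moves=[
    [[0,0,-0.043],[0,0,0],0],
    [[0,0,-0.086],[0,0,0],0],
    [[0.0433,-0.033,-0.0935],[0,0,0],0],
    [[0.0866,-0.066,-0.101],[0,0,0],0],
    [[0.1299,-0.099,-0.1085],[0,0,0],0],
    [[0.1732,-0.1321,-0.116],[0,0,0],0],
    [[0.2165,-0.1651,-0.1235],[0,0,0],0],
    [[0.2598,-0.1981,-0.131],[0,0,0],0],
    [[0.3031,-0.2311,-0.1385],[0,0,0],0],
    [[0.3464,-0.2642,-0.146],[0,0,0],0],
  ],
)

```text
clock: 20.12
tool_pos: [591.1, 166.2, 161.1]
ee_rot: [3.14, -0.001, 0.8]
force: [0.2, 0.1, -1.3]
opening: 57.1
grasp_force: 64.7
```

Request:
play_rows(
  moves=[
    [[0,0,0],[0,0,0],0],
    [[0,0,0.0233],[0,0,0],0],
    [[0,0,0.0467],[0,0,0],0],
    [[0,0,0.07],[0,0,0],0],
    [[0,0,0.0817],[0,0,0],0],
    [[0,0,0.0933],[0,0,0],0],
    [[0,0,0.105],[0,0,0],0],
    [[0,0,0.112],[0,0,0],0],
    [[0,0,0.12],[0,0,0],0],
    [[0,0,0.12],[0,0,0],0],
  ],
)

```text
clock: 21.38
tool_pos: [591.1, 164.7, 40.6]
ee_rot: [3.141, -0.0, 0.8]
force: [-3.1, -1.7, 5.7]
opening: 57.3
grasp_force: 65.3
```

Run:
```python
from cell import optics
import cv2
w=optics.snapshot("wrist"); cv2.imwrite('pics/w8.png',w['color'][:,:,::-1])
from plan import *
plan([(*L(0,0),40,.8,1,5),(*L(0,0),150,.8,1,5)])
plan([(564,-375,160,.8,1,10)])
```

```text
[[[0,0,0],[0,0,0],1],[[0,0,0],[0,0,0],1],[[0,0,0],[0,0,0],1],[[0,0,0],[0,0,0],1],[[0,0,0],[0,0,0],1],[[0,0,-0.022],[0,0,0],1],[[0,0,-0.044],[0,0,0],1],[[0,0,-0.066],[0,0,0],1],[[0,0,-0.088],[0,0,0],1],[[0,0,-0.11],[0,0,0],1]]
[[[-0.0405,0.0356,-0.001],[0,0,0],1],[[-0.0811,0.0713,-0.002],[0,0,0],1],[[-0.1216,0.1069,-0.003],[0,0,0],1],[[-0.1621,0.1425,-0.004],[0,0,0],1],[[-0.2027,0.1782,-0.005],[0,0,0],1],[[-0.2432,0.2138,-0.006],[0,0,0],1],[[-0.2837,0.2495,-0.007],[0,0,0],1],[[-0.3243,0.2851,-0.008],[0,0,0],1],[[-0.3648,0.3207,-0.009],[0,0,0],1],[[-0.4053,0.3564,-0.01],[0,0,0],1]]
```

View pics/w8.png

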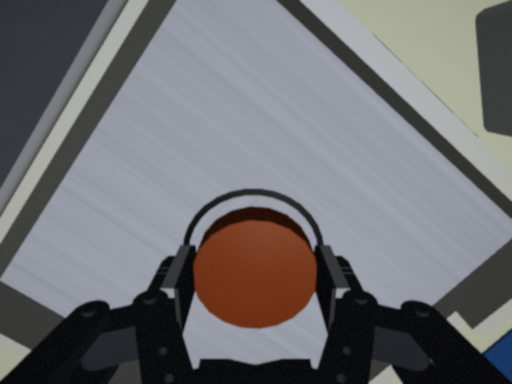

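The disc lies flat inside the ring, held evenly. Releasing, then checking from above.

Request:
play_rows(
  moves=[
    [[0,0,0],[0,0,0],1],
    [[0,0,0],[0,0,0],1],
    [[0,0,0],[0,0,0],1],
    [[0,0,0],[0,0,0],1],
    [[0,0,-0.022],[0,0,0],1],
    [[0,0,-0.044],[0,0,0],1],
    [[0,0,-0.066],[0,0,0],1],
    [[0,0,-0.088],[0,0,0],1],
    [[0,0,-0.11],[0,0,0],1],
    [[0,0,-0.11],[0,0,0],1],
  ],
)

```text
clock: 22.68
tool_pos: [591.8, 165.0, 151.5]
ee_rot: [3.14, -0.003, 0.8]
force: [0.4, -0.3, -0.2]
opening: 85.8
grasp_force: 0.0
```

```bash
python3 - <<'E'
from disc import *
w=optics.snapshot("wrist"); np.savez('w9.npz',**w)
print(disc('brown',43,w=w),status.get_state()['tool_pos'])
# ring
g=cv2.cvtColor(w['color'],cv2.COLOR_RGB2GRAY); P=cloud(w)
v,u=np.nonzero((abs(P[...,2]-25)<4)&(g<80)); q=plane(w,np.c_[u,v],25)[:,:2]; r=np.hypot(*(q-[590.8,164.1]).T); q=q[(r>32)&(r<42)]
from scipy.optimize import least_squares
f=least_squares(lambda x:np.hypot(*(q-x[:2]).T)-36.5,[590,166],loss='soft_l1'); print(len(q),f.x)
E
python3 see.py|grep -E 'brown|yellow|black'
```

```text
[(array([591.6, 163.9]), array([590.9, 163.4]), 30.1, np.int32(4046))] [591.09880291 164.70008961 150.15410165]
450 [589.6318181  162.85275139]
brown [375.8 211.4] 212 cl [ 560.9 -375.3   17.8] pl [ 559.8 -375.3] (array([ 559.6, -375.7]), array([52.3, 55.6]), 0.6)
brown [347.  246.8] 225 cl [ 436.7 -272.2   17.6] pl [ 437.2 -272.3] (array([ 436.7, -272.4]), array([54.2, 54.3]), 88.5)
blackdisc [272.1 152. ] 69 cl [763.1 -14.4  37.9] pl [770.7 -14.8] (array([774. , -17.7]), array([30.9, 56. ]), 8.4)
blackdisc [170.2 204.2] 1350 cl [541.7 293.1 201.6] pl [576.9 341.1] (array([610.8, 333.2]), array([282.2, 103.8]), 7.2)
blackdisc [227.3 175. ] 102 cl [632.1 123.  227.6] pl [684.1 143.7] (array([693.2, 137. ]), array([55.3, 83.2]), 44.9)
blackdisc [346. 186.] 226 cl [ 648.8 -275.5   17.7] pl [ 648.8 -275.4] (array([ 648.7, -275.3]), array([56., 58.]), 88.6)
yellow [294.8 238.2] 38 cl [463.2 -94.2  37.7] pl [462.6 -93.8] (array([463. , -93.8]), array([35. , 11.7]), 72.3)
```

Request:
play_rows(
  moves=[
    [[-0.0405,0.0356,-0.001],[0,0,0],1],
    [[-0.0811,0.0713,-0.002],[0,0,0],1],
    [[-0.1216,0.1069,-0.003],[0,0,0],1],
    [[-0.1621,0.1425,-0.004],[0,0,0],1],
    [[-0.2027,0.1782,-0.005],[0,0,0],1],
    [[-0.2432,0.2138,-0.006],[0,0,0],1],
    [[-0.2837,0.2495,-0.007],[0,0,0],1],
    [[-0.3243,0.2851,-0.008],[0,0,0],1],
    [[-0.3648,0.3207,-0.009],[0,0,0],1],
    [[-0.4053,0.3564,-0.01],[0,0,0],1],
  ],
)

```text
clock: 24.02
tool_pos: [563.4, -375.9, 158.3]
ee_rot: [-3.14, 0.0, 0.8]
force: [0.8, -0.2, 0.9]
opening: 85.4
grasp_force: 0.0
```

Request:
play_rows(
  moves=[
    [[0,0,0],[0,0,0],1],
    [[0,0,0],[0,0,0],1],
    [[0,0,0],[0,0,0],1],
  ],
)

```text
clock: 24.4
tool_pos: [564.7, -372.6, 159.2]
ee_rot: [-3.141, -0.001, 0.802]
force: [-0.9, 0.5, -0.2]
opening: 85.3
grasp_force: 0.0
```

```bash
python3 disc.py; python3 disc.py black
```

```text
24.4 [ 564.7 -372.6  159.2] [-3.1405e+00 -5.0000e-04  8.0250e-01] [ 0.66  0.45 -0.19  1.48  0.09  1.22 -0.31]
(array([ 563.3, -376.2]), array([ 562.5, -376.6]), 30.1, np.int32(3227))
(array([ 441.1, -274.7]), array([ 440.3, -275.8]), 30.5, np.int32(3128))
24.45 [ 564.7 -372.7  159.5] [-3.1409e+00 -4.0000e-04  8.0250e-01] [ 0.66  0.45 -0.19  1.48  0.09  1.22 -0.31]
(array([ 653. , -277.7]), array([ 652. , -278.8]), 28.7, np.int32(2343))
```

Run:
```python
from plan import *
a=(563,-376)
plan([(*a,60,.8,1,2),(*a,15,.8,1,3),(*a,15,.8,0,5)])
plan([(*a,120,.8,0,2),(563,-376,150,.8,0,1),(*(np.array(a)*.5+L(0,0)*.5),170,.8,0,7)])
plan([(*L(0,0),170,.8,0,7),(*L(0,0),170,.8,0,3)])
plan([(*L(0,0),110,.8,0,2),(*L(0,0),72,.8,0,3),(*L(0,0),58,.8,0,5)])
```

```text
[[[-0.0007,0,0.05],[0,0,0],1],[[-0.0015,-0.0001,0.1],[0,0,0],1],[[-0.0015,-0.0001,0.115],[0,0,0],1],[[-0.0015,-0.0001,0.13],[0,0,0],1],[[-0.0015,-0.0001,0.145],[0,0,0],1],[[-0.0015,-0.0001,0.145],[0,0,0],0],[[-0.0015,-0.0001,0.145],[0,0,0],0],[[-0.0015,-0.0001,0.145],[0,0,0],0],[[-0.0015,-0.0001,0.145],[0,0,0],0],[[-0.0015,-0.0001,0.145],[0,0,0],0]]
[[[0,0,-0.0525],[0,0,0],0],[[0,0,-0.105],[0,0,0],0],[[0,0,-0.135],[0,0,0],0],[[0.0291,-0.0254,-0.1379],[0,0,0],0],[[0.0582,-0.0509,-0.1407],[0,0,0],0],[[0.0872,-0.0763,-0.1436],[0,0,0],0],[[0.1163,-0.1018,-0.1464],[0,0,0],0],[[0.1453,-0.1272,-0.1493],[0,0,0],0],[[0.1744,-0.1527,-0.1521],[0,0,0],0],[[0.2034,-0.1781,-0.155],[0,0,0],0]]
[[[0.0291,-0.0255,0],[0,0,0],0],[[0.0581,-0.0509,0],[0,0,0],0],[[0.0872,-0.0764,0],[0,0,0],0],[[0.1163,-0.1018,0],[0,0,0],0],[[0.1453,-0.1273,0],[0,0,0],0],[[0.1744,-0.1528,0],[0,0,0],0],[[0.2034,-0.1782,0],[0,0,0],0],[[0.2034,-0.1782,0],[0,0,0],0],[[0.2034,-0.1782,0],[0,0,0],0],[[0.2034,-0.1782,0],[0,0,0],0]]
[[[0,0,0.03],[0,0,0],0],[[0,0,0.06],[0,0,0],0],[[0,0,0.0727],[0,0,0],0],[[0,0,0.0853],[0,0,0],0],[[0,0,0.098],[0,0,0],0],[[0,0,0.1008],[0,0,0],0],[[0,0,0.1036],[0,0,0],0],[[0,0,0.1064],[0,0,0],0],[[0,0,0.1092],[0,0,0],0],[[0,0,0.112],[0,0,0],0]]
```

Request:
play_rows(
  moves=[
    [[-0.0007,0,0.05],[0,0,0],1],
    [[-0.0015,-0.0001,0.1],[0,0,0],1],
    [[-0.0015,-0.0001,0.115],[0,0,0],1],
    [[-0.0015,-0.0001,0.13],[0,0,0],1],
    [[-0.0015,-0.0001,0.145],[0,0,0],1],
    [[-0.0015,-0.0001,0.145],[0,0,0],0],
    [[-0.0015,-0.0001,0.145],[0,0,0],0],
    [[-0.0015,-0.0001,0.145],[0,0,0],0],
    [[-0.0015,-0.0001,0.145],[0,0,0],0],
    [[-0.0015,-0.0001,0.145],[0,0,0],0],
  ],
)

```text
clock: 25.75
tool_pos: [563.9, -375.9, 16.1]
ee_rot: [3.14, -0.0, 0.8]
force: [-1.0, -0.1, 6.6]
opening: 57.4
grasp_force: 64.5
```

Request:
play_rows(
  moves=[
    [[0,0,-0.0525],[0,0,0],0],
    [[0,0,-0.105],[0,0,0],0],
    [[0,0,-0.135],[0,0,0],0],
    [[0.0291,-0.0254,-0.1379],[0,0,0],0],
    [[0.0582,-0.0509,-0.1407],[0,0,0],0],
    [[0.0872,-0.0763,-0.1436],[0,0,0],0],
    [[0.1163,-0.1018,-0.1464],[0,0,0],0],
    [[0.1453,-0.1272,-0.1493],[0,0,0],0],
    [[0.1744,-0.1527,-0.1521],[0,0,0],0],
    [[0.2034,-0.1781,-0.155],[0,0,0],0],
  ],
)

```text
clock: 27.0
tool_pos: [576.8, -104.2, 170.0]
ee_rot: [3.141, 0.0, 0.8]
force: [0.1, -0.1, -1.6]
opening: 57.3
grasp_force: 64.6
```

Request:
play_rows(
  moves=[
    [[0.0291,-0.0255,0],[0,0,0],0],
    [[0.0581,-0.0509,0],[0,0,0],0],
    [[0.0872,-0.0764,0],[0,0,0],0],
    [[0.1163,-0.1018,0],[0,0,0],0],
    [[0.1453,-0.1273,0],[0,0,0],0],
    [[0.1744,-0.1528,0],[0,0,0],0],
    [[0.2034,-0.1782,0],[0,0,0],0],
    [[0.2034,-0.1782,0],[0,0,0],0],
    [[0.2034,-0.1782,0],[0,0,0],0],
    [[0.2034,-0.1782,0],[0,0,0],0],
  ],
)

```text
clock: 28.25
tool_pos: [591.0, 163.0, 169.7]
ee_rot: [3.141, 0.001, 0.798]
force: [-0.9, 0.1, -0.9]
opening: 57.2
grasp_force: 64.6
```

Run:
```python
from disc import *
s=status.get_state(); print(s['tool_pos'],s['opening'],s['force'])
w=optics.snapshot("wrist"); p=s['tool_pos']
for z in (int(p[2]+3),): print(z,disc('brown',z,w=w))
```

```text
[591.00241433 163.017193   169.7350254 ] 57.21984779710176 [-0.85393555  0.06944868 -0.90629032]
172 [(array([592.7, 163.2]), array([591.5, 161.7]), 30.6, np.int32(10996))]
```

Held disc is centred. Lower, release, rise.

Request:
play_rows(
  moves=[
    [[0,0,0.03],[0,0,0],0],
    [[0,0,0.06],[0,0,0],0],
    [[0,0,0.0727],[0,0,0],0],
    [[0,0,0.0853],[0,0,0],0],
    [[0,0,0.098],[0,0,0],0],
    [[0,0,0.1008],[0,0,0],0],
    [[0,0,0.104],[0,0,0],0],
    [[0,0,0.108],[0,0,0],0],
    [[0,0,0.1115],[0,0,0],0],
    [[0,0,0.1115],[0,0,0],0],
  ],
)

```text
clock: 29.55
tool_pos: [591.0, 164.7, 59.1]
ee_rot: [3.141, -0.0, 0.8]
force: [-2.6, -0.3, 5.8]
opening: 57.4
grasp_force: 65.3
```

Run:
```python
from plan import *
p,q=cur(); p[2]+=.5
json.dump(dict(p=list(p),q=list(q.as_quat())),open('cmd.json','w'))
plan([(*L(0,0),58.5,.8,1,4),(*L(0,0),170,.8,1,5),(*L(0,0),170,.8,1,1)])
plan([(441,-275,160,.8,1,10)])
```

```text
[[[0,0,0],[0,0,0],1],[[0,0,0],[0,0,0],1],[[0,0,0],[0,0,0],1],[[0,0,0],[0,0,0],1],[[0,0,-0.0223],[0,0,0],1],[[0,0,-0.0446],[0,0,0],1],[[0,0,-0.0669],[0,0,0],1],[[0,0,-0.0892],[0,0,0],1],[[0,0,-0.1115],[0,0,0],1],[[0,0,-0.1115],[0,0,0],1]]
[[[-0.0419,0.0198,0.001],[0,0,0],1],[[-0.0839,0.0397,0.002],[0,0,0],1],[[-0.1258,0.0595,0.003],[0,0,0],1],[[-0.1677,0.0794,0.004],[0,0,0],1],[[-0.2097,0.0992,0.005],[0,0,0],1],[[-0.2516,0.1191,0.006],[0,0,0],1],[[-0.2935,0.1389,0.007],[0,0,0],1],[[-0.3354,0.1588,0.008],[0,0,0],1],[[-0.3774,0.1786,0.009],[0,0,0],1],[[-0.4193,0.1985,0.01],[0,0,0],1]]
```

Request:
play_rows(
  moves=[
    [[0,0,0],[0,0,0],1],
    [[0,0,0],[0,0,0],1],
    [[0,0,0],[0,0,0],1],
    [[0,0,0],[0,0,0],1],
    [[0,0,-0.0223],[0,0,0],1],
    [[0,0,-0.0446],[0,0,0],1],
    [[0,0,-0.0669],[0,0,0],1],
    [[0,0,-0.0892],[0,0,0],1],
    [[0,0,-0.1115],[0,0,0],1],
    [[0,0,-0.1115],[0,0,0],1],
  ],
)

```text
clock: 30.8
tool_pos: [591.7, 165.1, 171.6]
ee_rot: [3.14, -0.003, 0.8]
force: [-0.2, -0.2, -0.8]
opening: 85.7
grasp_force: 0.0
```

```bash
python3 -c "
from disc import *
print(disc('brown',61))"; python3 see.py|grep -E 'brown|yellow|black'
```

```text
[(array([591.6, 163.9]), array([590.9, 163. ]), 30.0, np.int32(3977))]
brown [346.9 246.7] 227 cl [ 436.7 -272.    17.6] pl [ 437.4 -272.1] (array([ 436.6, -272.4]), array([53.9, 54.8]), 0.8)
blackdisc [271.9 151.9] 71 cl [762.8 -14.3  38.4] pl [770.9 -14.3] (array([774.5, -16.3]), array([29.9, 54. ]), 0.5)
blackdisc [169.8 205.4] 1244 cl [537.3 293.3 204.2] pl [572.7 342.1] (array([597.7, 363.3]), array([298.5,  93.6]), 23.3)
blackdisc [226.4 174.3] 110 cl [630.3 125.1 231.8] pl [686.8 147. ] (array([697.1, 138.2]), array([57.9, 83.4]), 41.2)
blackdisc [346.  185.9] 221 cl [ 648.8 -276.1   17.7] pl [ 649.  -275.4] (array([ 648.7, -275.3]), array([56., 58.]), 88.6)
yellow [294.8 238.3] 37 cl [463.1 -94.5  37.6] pl [462.4 -93.8] (array([462.4, -93.7]), array([35. , 10.7]), 72.3)
```

Request:
play_rows(
  moves=[
    [[-0.0419,0.0198,0.001],[0,0,0],1],
    [[-0.0839,0.0397,0.002],[0,0,0],1],
    [[-0.1258,0.0595,0.003],[0,0,0],1],
    [[-0.1677,0.0794,0.004],[0,0,0],1],
    [[-0.2097,0.0992,0.005],[0,0,0],1],
    [[-0.2516,0.1191,0.006],[0,0,0],1],
    [[-0.2935,0.1389,0.007],[0,0,0],1],
    [[-0.3354,0.1588,0.008],[0,0,0],1],
    [[-0.3774,0.1786,0.009],[0,0,0],1],
    [[-0.4193,0.1985,0.01],[0,0,0],1],
  ],
)

```text
clock: 32.15
tool_pos: [439.9, -275.6, 158.6]
ee_rot: [-3.14, 0.001, 0.8]
force: [0.8, 0.1, 0.4]
opening: 85.5
grasp_force: 0.0
```

Request:
play_rows(
  moves=[
    [[0,0,0],[0,0,0],1],
    [[0,0,0],[0,0,0],1],
    [[0,0,0],[0,0,0],1],
    [[0,0,0],[0,0,0],1],
  ],
)

```text
clock: 32.65
tool_pos: [441.6, -273.5, 159.7]
ee_rot: [-3.141, -0.0, 0.802]
force: [-0.2, 0.3, 0.4]
opening: 85.5
grasp_force: 0.0
```

```bash
python3 disc.py
```

```text
32.65 [ 441.6 -273.5  159.7] [-3.1414e+00 -1.0000e-04  8.0210e-01] [ 0.62  0.14 -0.16  1.88  0.03  1.12 -0.32]
(array([ 440.3, -273.6]), array([ 439.7, -274.1]), 30.0, np.int32(3236))
```

Run:
```python
from plan import *
a=(440,-274)
plan([(*a,60,.8,1,2),(*a,15,.8,1,3),(*a,15,.8,0,5)])
plan([(*a,120,.8,0,2),(*a,150,.8,0,1),(*(np.array(a)*.5+L(0,0)*.5),190,.8,0,7)])
plan([(*L(0,0),190,.8,0,7),(*L(0,0),190,.8,0,3)])
plan([(*L(0,0),130,.8,0,2),(*L(0,0),90,.8,0,3),(*L(0,0),76.5,.8,0,4),(*L(0,0),76.5,.8,0,1)])
plan([(*L(0,0),76.5,.8,1,4),(*L(0,0),190,.8,1,5),(*L(0,0),190,.8,1,1)])
plan([(652.5,-278,160,.8,1,10)])
```

```text
[[[0,-0.0007,0.05],[0,0,0],1],[[0,-0.0015,0.1],[0,0,0],1],[[0,-0.0015,0.115],[0,0,0],1],[[0,-0.0015,0.13],[0,0,0],1],[[0,-0.0015,0.145],[0,0,0],1],[[0,-0.0015,0.145],[0,0,0],0],[[0,-0.0015,0.145],[0,0,0],0],[[0,-0.0015,0.145],[0,0,0],0],[[0,-0.0015,0.145],[0,0,0],0],[[0,-0.0015,0.145],[0,0,0],0]]
[[[0,0,-0.0525],[0,0,0],0],[[0,0,-0.105],[0,0,0],0],[[0,0,-0.135],[0,0,0],0],[[0.03,-0.014,-0.1407],[0,0,0],0],[[0.0599,-0.0281,-0.1464],[0,0,0],0],[[0.0899,-0.0422,-0.1521],[0,0,0],0],[[0.1198,-0.0563,-0.1579],[0,0,0],0],[[0.1498,-0.0703,-0.1636],[0,0,0],0],[[0.1797,-0.0844,-0.1693],[0,0,0],0],[[0.2097,-0.0985,-0.175],[0,0,0],0]]
[[[0.0299,-0.0141,0],[0,0,0],0],[[0.0599,-0.0281,0],[0,0,0],0],[[0.0898,-0.0422,0],[0,0,0],0],[[0.1198,-0.0563,0],[0,0,0],0],[[0.1497,-0.0704,0],[0,0,0],0],[[0.1797,-0.0844,0],[0,0,0],0],[[0.2096,-0.0985,0],[0,0,0],0],[[0.2096,-0.0985,0],[0,0,0],0],[[0.2096,-0.0985,0],[0,0,0],0],[[0.2096,-0.0985,0],[0,0,0],0]]
[[[0,0,0.03],[0,0,0],0],[[0,0,0.06],[0,0,0],0],[[0,0,0.0733],[0,0,0],0],[[0,0,0.0867],[0,0,0],0],[[0,0,0.1],[0,0,0],0],[[0,0,0.1034],[0,0,0],0],[[0,0,0.1068],[0,0,0],0],[[0,0,0.1101],[0,0,0],0],[[0,0,0.1135],[0,0,0],0],[[0,0,0.1135],[0,0,0],0]]
[[[0,0,0],[0,0,0],1],[[0,0,0],[0,0,0],1],[[0,0,0],[0,0,0],1],[[0,0,0],[0,0,0],1],[[0,0,-0.0227],[0,0,0],1],[[0,0,-0.0454],[0,0,0],1],[[0,0,-0.0681],[0,0,0],1],[[0,0,-0.0908],[0,0,0],1],[[0,0,-0.1135],[0,0,0],1],[[0,0,-0.1135],[0,0,0],1]]
[[[-0.0274,0.0352,0.003],[0,0,0],1],[[-0.0548,0.0705,0.006],[0,0,0],1],[[-0.0822,0.1057,0.009],[0,0,0],1],[[-0.1096,0.1409,0.012],[0,0,0],1],[[-0.1371,0.1761,0.015],[0,0,0],1],[[-0.1645,0.2114,0.018],[0,0,0],1],[[-0.1919,0.2466,0.021],[0,0,0],1],[[-0.2193,0.2818,0.024],[0,0,0],1],[[-0.2467,0.317,0.027],[0,0,0],1],[[-0.2741,0.3523,0.03],[0,0,0],1]]
```

Request:
play_rows(
  moves=[
    [[0,-0.0007,0.05],[0,0,0],1],
    [[0,-0.0015,0.1],[0,0,0],1],
    [[0,-0.0015,0.115],[0,0,0],1],
    [[0,-0.0015,0.13],[0,0,0],1],
    [[0,-0.0015,0.145],[0,0,0],1],
    [[0,-0.0015,0.145],[0,0,0],0],
    [[0,-0.0015,0.145],[0,0,0],0],
    [[0,-0.0015,0.145],[0,0,0],0],
    [[0,-0.0015,0.145],[0,0,0],0],
    [[0,-0.0015,0.145],[0,0,0],0],
  ],
)

```text
clock: 33.95
tool_pos: [440.7, -273.8, 16.0]
ee_rot: [3.14, -0.0, 0.8]
force: [-1.3, 0.6, 6.7]
opening: 57.1
grasp_force: 63.9
```

Request:
play_rows(
  moves=[
    [[0,0,-0.0525],[0,0,0],0],
    [[0,0,-0.105],[0,0,0],0],
    [[0,0,-0.135],[0,0,0],0],
    [[0.03,-0.014,-0.1407],[0,0,0],0],
    [[0.0599,-0.0281,-0.1464],[0,0,0],0],
    [[0.0899,-0.0422,-0.1521],[0,0,0],0],
    [[0.1198,-0.0563,-0.1579],[0,0,0],0],
    [[0.1498,-0.0703,-0.1636],[0,0,0],0],
    [[0.1797,-0.0844,-0.1693],[0,0,0],0],
    [[0.2097,-0.0985,-0.175],[0,0,0],0],
  ],
)

```text
clock: 35.2
tool_pos: [515.9, -53.4, 190.6]
ee_rot: [3.141, -0.001, 0.8]
force: [0.2, 0.2, -1.1]
opening: 57.1
grasp_force: 64.8
```

Request:
play_rows(
  moves=[
    [[0.0299,-0.0141,0],[0,0,0],0],
    [[0.0599,-0.0281,0],[0,0,0],0],
    [[0.0898,-0.0422,0],[0,0,0],0],
    [[0.1198,-0.0563,0],[0,0,0],0],
    [[0.1497,-0.0704,0],[0,0,0],0],
    [[0.1797,-0.0844,0],[0,0,0],0],
    [[0.2096,-0.0985,0],[0,0,0],0],
    [[0.2096,-0.0985,0],[0,0,0],0],
    [[0.2096,-0.0985,0],[0,0,0],0],
    [[0.2096,-0.0985,0],[0,0,0],0],
  ],
)

```text
clock: 36.45
tool_pos: [590.9, 163.3, 189.9]
ee_rot: [3.141, 0.0, 0.799]
force: [0.4, 0.4, -1.6]
opening: 57.0
grasp_force: 64.8
```

Run:
```python
from disc import *
s=status.get_state(); print(s['tool_pos'],s['opening'],s['force'])
print(disc('brown',int(s['tool_pos'][2]+3)))
```

```text
[590.85211712 163.25872051 189.94952935] 57.03304465818525 [ 0.40570135  0.41364132 -1.57787619]
[(array([592.9, 163.7]), array([591.7, 162. ]), 30.7, np.int32(11070))]
```

Request:
play_rows(
  moves=[
    [[0,0,0.03],[0,0,0],0],
    [[0,0,0.06],[0,0,0],0],
    [[0,0,0.0733],[0,0,0],0],
    [[0,0,0.0867],[0,0,0],0],
    [[0,0,0.1],[0,0,0],0],
    [[0,0,0.1034],[0,0,0],0],
    [[0,0,0.1068],[0,0,0],0],
    [[0,0,0.1101],[0,0,0],0],
    [[0,0,0.1135],[0,0,0],0],
    [[0,0,0.1135],[0,0,0],0],
  ],
)

```text
clock: 37.75
tool_pos: [591.1, 164.7, 77.1]
ee_rot: [3.141, -0.001, 0.8]
force: [-1.6, -0.8, 4.7]
opening: 57.5
grasp_force: 65.3
```

Request:
play_rows(
  moves=[
    [[0,0,0],[0,0,0],1],
    [[0,0,0],[0,0,0],1],
    [[0,0,0],[0,0,0],1],
    [[0,0,0],[0,0,0],1],
    [[0,0,-0.0227],[0,0,0],1],
    [[0,0,-0.0454],[0,0,0],1],
    [[0,0,-0.0681],[0,0,0],1],
    [[0,0,-0.0908],[0,0,0],1],
    [[0,0,-0.1135],[0,0,0],1],
    [[0,0,-0.1135],[0,0,0],1],
  ],
)

```text
clock: 39.0
tool_pos: [591.7, 165.1, 191.6]
ee_rot: [3.14, -0.003, 0.8]
force: [0.2, 0.1, -0.2]
opening: 85.3
grasp_force: 0.0
```

```bash
python3 -c "
from disc import *
print(disc('brown',79))"; python3 see.py|grep -E 'brown|yellow|black'
```

```text
[(array([592.1, 164.3]), array([591.3, 163.5]), 30.0, np.int32(3936))]
blackdisc [272. 152.] 69 cl [763.1 -14.3  38.3] pl [770.8 -14.4] (array([774.5, -16.3]), array([29.9, 54. ]), 0.5)
blackdisc [169.5 206.7] 1132 cl [533.5 293.1 206.3] pl [568.2 342.9] (array([596.6, 365.5]), array([298.5,  89.4]), 23.5)
blackdisc [225.9 172.4] 108 cl [631.9 124.8 263.1] pl [693.7 149. ] (array([703.7, 136.8]), array([63.2, 78.9]), 35.3)
blackdisc [346.  185.9] 222 cl [ 648.7 -275.1   18. ] pl [ 648.9 -275.2] (array([ 649.6, -276.1]), array([54. , 58.9]), 45.1)
yellow [294.8 238.3] 39 cl [463.1 -94.3  38.4] pl [462.4 -93.8] (array([462.5, -93. ]), array([36.5, 11.6]), 74.8)
```

Request:
play_rows(
  moves=[
    [[-0.0274,0.0352,0.003],[0,0,0],1],
    [[-0.0548,0.0705,0.006],[0,0,0],1],
    [[-0.0822,0.1057,0.009],[0,0,0],1],
    [[-0.1096,0.1409,0.012],[0,0,0],1],
    [[-0.1371,0.1761,0.015],[0,0,0],1],
    [[-0.1645,0.2114,0.018],[0,0,0],1],
    [[-0.1919,0.2466,0.021],[0,0,0],1],
    [[-0.2193,0.2818,0.024],[0,0,0],1],
    [[-0.2467,0.317,0.027],[0,0,0],1],
    [[-0.2741,0.3523,0.03],[0,0,0],1],
  ],
)

```text
clock: 40.35
tool_pos: [652.1, -278.7, 158.0]
ee_rot: [-3.14, 0.001, 0.8]
force: [0.1, 0.0, -0.1]
opening: 85.3
grasp_force: 0.0
```

Request:
play_rows(
  moves=[
    [[0,0,0],[0,0,0],1],
    [[0,0,0],[0,0,0],1],
    [[0,0,0],[0,0,0],1],
    [[0,0,0],[0,0,0],1],
  ],
)

```text
clock: 40.85
tool_pos: [652.9, -276.2, 159.9]
ee_rot: [-3.141, -0.0, 0.802]
force: [0.7, 0.2, 0.1]
opening: 85.9
grasp_force: 0.0
```

```bash
python3 disc.py black
```

```text
40.85 [ 652.9 -276.2  159.9] [-3.1415e+00 -3.0000e-04  8.0190e-01] [ 0.53  0.52 -0.28  1.39  0.14  1.26 -0.53]
(array([ 653.9, -276.9]), array([ 653.1, -277.4]), 29.7, np.int32(2220))
```

Run:
```python
from plan import *
a=(652.5,-277)
plan([(*a,60,.8,1,2),(*a,15,.8,1,3),(*a,15,.8,0,5)])
plan([(*a,120,.8,0,2),(*a,150,.8,0,1),(*(np.array(a)*.5+L(0,0)*.5),210,.8,0,7)])
plan([(*L(0,0),210,.8,0,7),(*L(0,0),210,.8,0,3)])
plan([(*L(0,0),150,.8,0,2),(*L(0,0),108,.8,0,3),(*L(0,0),94.5,.8,0,4),(*L(0,0),94.5,.8,0,1)])
plan([(*L(0,0),94.5,.8,1,4),(*L(0,0),210,.8,1,5),(*L(0,0),210,.8,1,1)])
```

```text
[[[0.0004,-0.0004,0.05],[0,0,0],1],[[0.0007,-0.0007,0.1],[0,0,0],1],[[0.0007,-0.0007,0.115],[0,0,0],1],[[0.0007,-0.0007,0.13],[0,0,0],1],[[0.0007,-0.0007,0.145],[0,0,0],1],[[0.0007,-0.0007,0.145],[0,0,0],0],[[0.0007,-0.0007,0.145],[0,0,0],0],[[0.0007,-0.0007,0.145],[0,0,0],0],[[0.0007,-0.0007,0.145],[0,0,0],0],[[0.0007,-0.0007,0.145],[0,0,0],0]]
[[[0,0,-0.0525],[0,0,0],0],[[0,0,-0.105],[0,0,0],0],[[0,0,-0.135],[0,0,0],0],[[0.0195,-0.0251,-0.1436],[0,0,0],0],[[0.0391,-0.0503,-0.1521],[0,0,0],0],[[0.0586,-0.0754,-0.1607],[0,0,0],0],[[0.0781,-0.1005,-0.1693],[0,0,0],0],[[0.0977,-0.1256,-0.1779],[0,0,0],0],[[0.1172,-0.1507,-0.1864],[0,0,0],0],[[0.1367,-0.1758,-0.195],[0,0,0],0]]
[[[0.0195,-0.0251,0],[0,0,0],0],[[0.0391,-0.0502,0],[0,0,0],0],[[0.0586,-0.0753,0],[0,0,0],0],[[0.0781,-0.1005,0],[0,0,0],0],[[0.0977,-0.1256,0],[0,0,0],0],[[0.1172,-0.1507,0],[0,0,0],0],[[0.1367,-0.1758,0],[0,0,0],0],[[0.1367,-0.1758,0],[0,0,0],0],[[0.1367,-0.1758,0],[0,0,0],0],[[0.1367,-0.1758,0],[0,0,0],0]]
[[[0,0,0.03],[0,0,0],0],[[0,0,0.06],[0,0,0],0],[[0,0,0.074],[0,0,0],0],[[0,0,0.088],[0,0,0],0],[[0,0,0.102],[0,0,0],0],[[0,0,0.1054],[0,0,0],0],[[0,0,0.1088],[0,0,0],0],[[0,0,0.1121],[0,0,0],0],[[0,0,0.1155],[0,0,0],0],[[0,0,0.1155],[0,0,0],0]]
[[[0,0,0],[0,0,0],1],[[0,0,0],[0,0,0],1],[[0,0,0],[0,0,0],1],[[0,0,0],[0,0,0],1],[[0,0,-0.0231],[0,0,0],1],[[0,0,-0.0462],[0,0,0],1],[[0,0,-0.0693],[0,0,0],1],[[0,0,-0.0924],[0,0,0],1],[[0,0,-0.1155],[0,0,0],1],[[0,0,-0.1155],[0,0,0],1]]
```

Request:
play_rows(
  moves=[
    [[0.0004,-0.0004,0.05],[0,0,0],1],
    [[0.0007,-0.0007,0.1],[0,0,0],1],
    [[0.0007,-0.0007,0.115],[0,0,0],1],
    [[0.0007,-0.0007,0.13],[0,0,0],1],
    [[0.0007,-0.0007,0.145],[0,0,0],1],
    [[0.0007,-0.0007,0.145],[0,0,0],0],
    [[0.0007,-0.0007,0.145],[0,0,0],0],
    [[0.0007,-0.0007,0.145],[0,0,0],0],
    [[0.0007,-0.0007,0.145],[0,0,0],0],
    [[0.0007,-0.0007,0.145],[0,0,0],0],
  ],
)

```text
clock: 42.15
tool_pos: [653.5, -276.7, 16.2]
ee_rot: [3.14, -0.001, 0.8]
force: [-1.2, -0.3, 6.7]
opening: 57.3
grasp_force: 64.7
```

Request:
play_rows(
  moves=[
    [[0,0,-0.0525],[0,0,0],0],
    [[0,0,-0.105],[0,0,0],0],
    [[0,0,-0.135],[0,0,0],0],
    [[0.0195,-0.0251,-0.1436],[0,0,0],0],
    [[0.0391,-0.0503,-0.1521],[0,0,0],0],
    [[0.0586,-0.0754,-0.1607],[0,0,0],0],
    [[0.0781,-0.1005,-0.1693],[0,0,0],0],
    [[0.0977,-0.1256,-0.1779],[0,0,0],0],
    [[0.1172,-0.1507,-0.1864],[0,0,0],0],
    [[0.1367,-0.1758,-0.195],[0,0,0],0],
  ],
)

```text
clock: 43.4
tool_pos: [621.3, -54.9, 210.1]
ee_rot: [3.142, 0.0, 0.8]
force: [0.4, 0.5, -1.5]
opening: 57.2
grasp_force: 64.9
```

Request:
play_rows(
  moves=[
    [[0.0195,-0.0251,0],[0,0,0],0],
    [[0.0391,-0.0502,0],[0,0,0],0],
    [[0.0586,-0.0753,0],[0,0,0],0],
    [[0.0781,-0.1005,0],[0,0,0],0],
    [[0.0977,-0.1256,0],[0,0,0],0],
    [[0.1172,-0.1507,0],[0,0,0],0],
    [[0.1367,-0.1758,0],[0,0,0],0],
    [[0.1367,-0.1758,0],[0,0,0],0],
    [[0.1367,-0.1758,0],[0,0,0],0],
    [[0.1367,-0.1758,0],[0,0,0],0],
  ],
)

```text
clock: 44.65
tool_pos: [591.1, 163.2, 209.7]
ee_rot: [3.141, 0.0, 0.798]
force: [0.2, 0.3, -0.6]
opening: 57.2
grasp_force: 64.8
```

Run:
```python
from disc import *
s=status.get_state(); print(s['tool_pos'],s['opening'],s['force'])
w=optics.snapshot("wrist"); print(disc('black',int(s['tool_pos'][2]+3),w=w)); cv2.imwrite('pics/w10.png',w['color'][:,:,::-1])
```

```text
[591.08033592 163.19901781 209.70569868] 57.20513642986555 [ 0.23457887  0.27391279 -0.59736093]
[(array([593.6, 164.1]), array([593. , 163.5]), 31.8, np.int32(10124))]
```

View pics/w10.png

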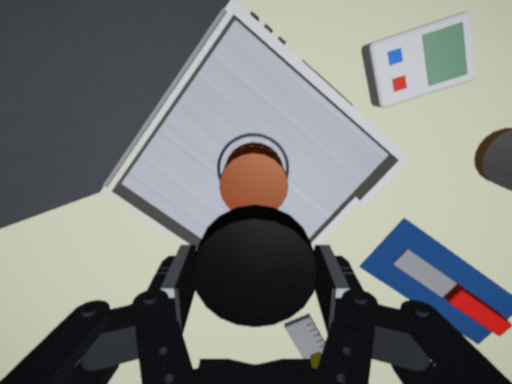

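The black target at (255,266) sits evenly between the pads, above the brown stack at (254,183). Placing it.

Request:
play_rows(
  moves=[
    [[0,0,0.03],[0,0,0],0],
    [[0,0,0.06],[0,0,0],0],
    [[0,0,0.074],[0,0,0],0],
    [[0,0,0.088],[0,0,0],0],
    [[0,0,0.102],[0,0,0],0],
    [[0,0,0.1054],[0,0,0],0],
    [[0,0,0.1088],[0,0,0],0],
    [[0,0,0.1121],[0,0,0],0],
    [[0,0,0.1155],[0,0,0],0],
    [[0,0,0.1155],[0,0,0],0],
  ],
)

```text
clock: 45.95
tool_pos: [591.1, 164.8, 95.1]
ee_rot: [3.141, -0.001, 0.8]
force: [-1.5, -0.3, 3.6]
opening: 57.1
grasp_force: 65.1
```

Request:
play_rows(
  moves=[
    [[0,0,0],[0,0,0],1],
    [[0,0,0],[0,0,0],1],
    [[0,0,0],[0,0,0],1],
    [[0,0,0],[0,0,0],1],
    [[0,0,-0.0231],[0,0,0],1],
    [[0,0,-0.0462],[0,0,0],1],
    [[0,0,-0.0693],[0,0,0],1],
    [[0,0,-0.0924],[0,0,0],1],
    [[0,0,-0.1155],[0,0,0],1],
    [[0,0,-0.1155],[0,0,0],1],
  ],
)

```text
clock: 47.2
tool_pos: [591.7, 165.0, 211.7]
ee_rot: [3.14, -0.003, 0.8]
force: [0.1, 0.9, -0.8]
opening: 85.6
grasp_force: 0.0
```

```bash
python3 -c "
from disc import *
print(disc('black',97))"; python3 see.py|grep -E 'yellow'
python3 - <<'E'
from plan import *
# straightedge: fingers close along its y (angle 72.6deg): tool y angle = yaw-90 -> yaw=72.6-90 = -17.4 deg
plan([(465,-94,200,-.304+0,1,10)])
E
```

```text
[(array([592.3, 164.8]), array([591.8, 163.8]), 29.8, np.int32(1803))]
yellow [294.6 238.2] 39 cl [463.2 -94.3  38.4] pl [462.6 -93.3] (array([463.1, -93.3]), array([36.1, 11.7]), 72.3)
[[[-0.0273,0.009,0.001],[0,0,0.0176],1],[[-0.0546,0.0179,0.002],[0,0,0.0351],1],[[-0.0818,0.0269,0.003],[0,0,0.0527],1],[[-0.1091,0.0358,0.004],[0,0,0.0703],1],[[-0.1364,0.0448,0.005],[0,0,0.0879],1],[[-0.1637,0.0537,0.006],[0,0,0.1054],1],[[-0.1909,0.0627,0.007],[0,0,0.123],1],[[-0.2182,0.0717,0.008],[0,0,0.1406],1],[[-0.2455,0.0806,0.009],[0,0,0.1581],1],[[-0.2728,0.0896,0.01],[0,0,0.1757],1]]
```

Request:
play_rows(
  moves=[
    [[-0.0273,0.009,0.001],[0,0,0.0176],1],
    [[-0.0546,0.0179,0.002],[0,0,0.0351],1],
    [[-0.0818,0.0269,0.003],[0,0,0.0527],1],
    [[-0.1091,0.0358,0.004],[0,0,0.0703],1],
    [[-0.1364,0.0448,0.005],[0,0,0.0879],1],
    [[-0.1637,0.0537,0.006],[0,0,0.1054],1],
    [[-0.1909,0.0627,0.007],[0,0,0.123],1],
    [[-0.2182,0.0717,0.008],[0,0,0.1406],1],
    [[-0.2455,0.0806,0.009],[0,0,0.1581],1],
    [[-0.2728,0.0896,0.01],[0,0,0.1757],1],
  ],
)

```text
clock: 48.55
tool_pos: [463.9, -94.4, 198.6]
ee_rot: [3.141, 0.002, -0.307]
force: [0.3, -0.2, 0.1]
opening: 85.2
grasp_force: 0.0
```

Request:
play_rows(
  moves=[
    [[0,0,0],[0,0,0],1],
    [[0,0,0],[0,0,0],1],
    [[0,0,0],[0,0,0],1],
    [[0,0,0],[0,0,0],1],
  ],
)

```text
clock: 49.05
tool_pos: [465.3, -92.9, 199.6]
ee_rot: [-3.141, 0.0, -0.302]
force: [-0.5, -0.3, 0.3]
opening: 85.4
grasp_force: 0.0
```

Run:
```python
from disc import *
s=status.get_state(); print(s['tool_pos'],s['ee_rot'],s['qpos'].round(2))
w=optics.snapshot("wrist"); np.savez('w11.npz',**w); cv2.imwrite('pics/w11.png',cv2.resize(w['color'][:,:,::-1],(800,600)))
for c,a,m,p in blobs(w,(22,150,60),(34,255,255),150,zr=(33,43)): print('yellow',a,rect(w,m,38),np.round(np.median(p,0),1))
for c,a,m,p in blobs(w,(0,0,40),(179,50,140),300,zr=(4,13)): print('steel',a,rect(w,m,8),np.round(np.median(p,0),1))
```

```text
[465.25760375 -92.87482548 199.64663715] [-3.14148615e+00  2.43070976e-04 -3.02112204e-01] [ 0.33  0.02 -0.23  1.92  0.    1.2  -1.77]
yellow 649 (array([464.9, -95.9]), array([37.4, 15.9]), 72.7) [465.3 -95.8  37.8]
steel 932 (array([588.5,  58.2]), array([178.4,   6.2]), 7.2) [598.2  59.1   8.6]
steel 4016 (array([464.7, -95.4]), array([150.1,  36.5]), 72.7) [468.3 -98.3   8. ]
```

View pics/w11.png

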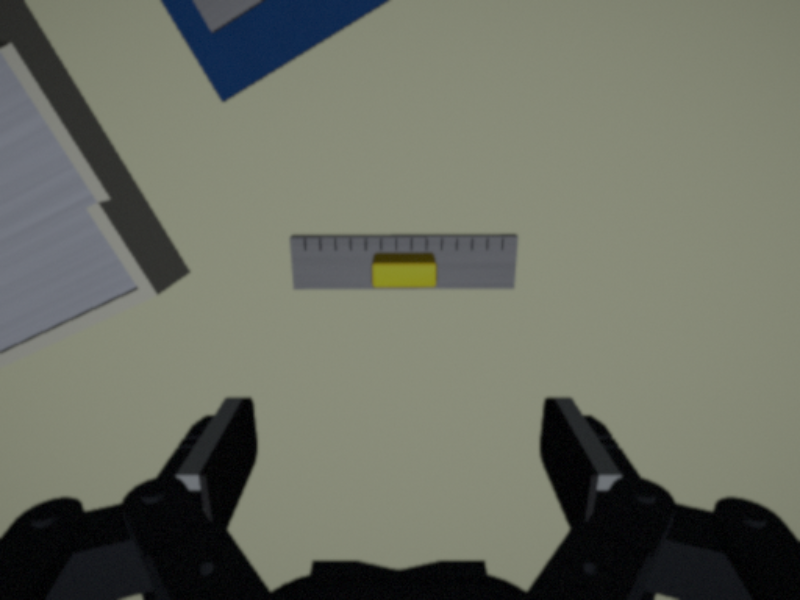

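The straightedge lies between (292,236) and (516,288), its yellow grip at (404,272); it is aligned with the jaw line.

Run:
```python
from plan import *
a=(464.8,-95.6); y=-.302
plan([(*a,70,y,1,3),(*a,26,y,1,3),(*a,25.5,y,0,4)])
plan([(*a,25.5,y,0,1),(*a,70,y,0,3),(*L(-132,0),70,YW,0,6)])
plan([(*L(-132,0),70,YW,0,3),(*L(-132,0),40,YW,0,3),(*L(-132,0),28,YW,0,4)])
```

```text
[[[0.0001,0.0005,0.0433],[0,0,-0.0001],1],[[0.0002,0.001,0.0867],[0,0,-0.0002],1],[[0.0003,0.0015,0.13],[0,0,-0.0003],1],[[0.0003,0.0015,0.1447],[0,0,-0.0003],1],[[0.0003,0.0015,0.1593],[0,0,-0.0003],1],[[0.0003,0.0015,0.174],[0,0,-0.0003],1],[[0.0003,0.0015,0.1741],[0,0,-0.0003],0],[[0.0003,0.0015,0.1742],[0,0,-0.0003],0],[[0.0003,0.0015,0.1744],[0,0,-0.0003],0],[[0.0003,0.0015,0.1745],[0,0,-0.0003],0]]
[[[0,0,0],[0,0,0],0],[[0,0,-0.0148],[0,0,0],0],[[0,0,-0.0297],[0,0,0],0],[[0,0,-0.0445],[0,0,0],0],[[-0.0129,-0.0385,-0.0445],[0,0,-0.0113],0],[[-0.0258,-0.077,-0.0445],[0,0,-0.0225],0],[[-0.0386,-0.1155,-0.0445],[0,0,-0.0338],0],[[-0.0515,-0.154,-0.0445],[0,0,-0.0451],0],[[-0.0644,-0.1925,-0.0445],[0,0,-0.0563],0],[[-0.0773,-0.231,-0.0445],[0,0,-0.0676],0]]
[[[0,0,0],[0,0,0],0],[[0,0,0],[0,0,0],0],[[0,0,0],[0,0,0],0],[[0,0,0.01],[0,0,0],0],[[0,0,0.02],[0,0,0],0],[[0,0,0.03],[0,0,0],0],[[0,0,0.033],[0,0,0],0],[[0,0,0.036],[0,0,0],0],[[0,0,0.039],[0,0,0],0],[[0,0,0.042],[0,0,0],0]]
```

Request:
play_rows(
  moves=[
    [[0.0001,0.0005,0.0433],[0,0,-0.0001],1],
    [[0.0002,0.001,0.0867],[0,0,-0.0002],1],
    [[0.0003,0.0015,0.13],[0,0,-0.0003],1],
    [[0.0003,0.0015,0.1447],[0,0,-0.0003],1],
    [[0.0003,0.0015,0.1593],[0,0,-0.0003],1],
    [[0.0003,0.0015,0.174],[0,0,-0.0003],1],
    [[0.0003,0.0015,0.1741],[0,0,-0.0003],0],
    [[0.0003,0.0015,0.1742],[0,0,-0.0003],0],
    [[0.0003,0.0015,0.1744],[0,0,-0.0003],0],
    [[0.0003,0.0015,0.1745],[0,0,-0.0003],0],
  ],
)

```text
clock: 50.35
tool_pos: [465.7, -95.3, 26.5]
ee_rot: [3.142, -0.002, -0.302]
force: [-3.5, 1.3, 8.5]
opening: 38.6
grasp_force: 61.2
```

Run:
```python
from plan import *
a=(464.8,-95.6); y=-.302
json.dump(dict(p=[*a,25.5],q=list(R.from_euler('xyz',[np.pi,0,y]).as_quat())),open('cmd.json','w'))
plan([(*a,25.5,y,0,1),(*a,105,y,0,3),(*L(-132,0),105,YW,0,6)])
plan([(*L(-132,0),105,YW,0,2),(*L(-132,0),45,YW,0,4),(*L(-132,0),30,YW,0,4)])
```

```text
[[[0,0,0],[0,0,0],0],[[0,0,-0.0265],[0,0,0],0],[[0,0,-0.053],[0,0,0],0],[[0,0,-0.0795],[0,0,0],0],[[-0.0129,-0.0385,-0.0795],[0,0,-0.0113],0],[[-0.0257,-0.077,-0.0795],[0,0,-0.0225],0],[[-0.0386,-0.1155,-0.0795],[0,0,-0.0338],0],[[-0.0515,-0.154,-0.0795],[0,0,-0.0451],0],[[-0.0643,-0.1925,-0.0795],[0,0,-0.0563],0],[[-0.0772,-0.231,-0.0795],[0,0,-0.0676],0]]
[[[0,0,0],[0,0,0],0],[[0,0,0],[0,0,0],0],[[0,0,0.015],[0,0,0],0],[[0,0,0.03],[0,0,0],0],[[0,0,0.045],[0,0,0],0],[[0,0,0.06],[0,0,0],0],[[0,0,0.0637],[0,0,0],0],[[0,0,0.0675],[0,0,0],0],[[0,0,0.0712],[0,0,0],0],[[0,0,0.075],[0,0,0],0]]
```

Request:
play_rows(
  moves=[
    [[0,0,0],[0,0,0],0],
    [[0,0,-0.0265],[0,0,0],0],
    [[0,0,-0.053],[0,0,0],0],
    [[0,0,-0.0795],[0,0,0],0],
    [[-0.0129,-0.0385,-0.0795],[0,0,-0.0113],0],
    [[-0.0257,-0.077,-0.0795],[0,0,-0.0225],0],
    [[-0.0386,-0.1155,-0.0795],[0,0,-0.0338],0],
    [[-0.0515,-0.154,-0.0795],[0,0,-0.0451],0],
    [[-0.0643,-0.1925,-0.0795],[0,0,-0.0563],0],
    [[-0.0772,-0.231,-0.0795],[0,0,-0.0676],0],
  ],
)

```text
clock: 51.6
tool_pos: [459.7, 149.6, 105.1]
ee_rot: [3.141, -0.001, 0.125]
force: [-0.4, 0.2, -1.9]
opening: 38.7
grasp_force: 61.5
```

Request:
play_rows(
  moves=[
    [[0,0,0],[0,0,0],0],
    [[0,0,0],[0,0,0],0],
    [[0,0,0.015],[0,0,0],0],
    [[0,0,0.03],[0,0,0],0],
    [[0,0,0.045],[0,0,0],0],
    [[0,0,0.06],[0,0,0],0],
    [[0,0,0.0637],[0,0,0],0],
    [[0,0,0.0675],[0,0,0],0],
    [[0,0,0.0712],[0,0,0],0],
    [[0,0,0.075],[0,0,0],0],
  ],
)

```text
clock: 52.85
tool_pos: [460.1, 148.5, 29.9]
ee_rot: [-3.142, -0.001, 0.123]
force: [-0.6, -0.1, -2.8]
opening: 39.1
grasp_force: 61.5
```

Run:
```python
from disc import *
s=status.get_state(); print(s['tool_pos'],s['ee_rot'],s['force'],s['opening'])
w=optics.snapshot("wrist"); np.savez('w12.npz',**w); cv2.imwrite('pics/w12.png',cv2.resize(w['color'][:,:,::-1],(800,600)))
P=cloud(w); z=s['tool_pos'][2]-25.5
for c,a,m,p in blobs(w,(0,0,20),(179,60,160),300,zr=(z+4,z+13)): print('steel',a,rect(w,m,z+8),np.round(np.median(p,0),1))
m=(abs(P[...,2]-50)<2.5)
n,l,st,c=cv2.connectedComponentsWithStats(m.astype(np.uint8))
for i in range(1,n):
    if st[i,4]>150: print('rim',st[i],rect(w,l==i,50))
```

```text
[460.08920979 148.53144401  29.8715465 ] [-3.14153078e+00 -6.27093637e-04  1.22952318e-01] [-0.55173846 -0.14003869 -2.77642938] 39.05411430241642
steel 2897 (array([448. , 198.9]), array([25. , 46.1]), 7.1) [448.8 203.8  11.4]
steel 2863 (array([460.7,  96.7]), array([25. , 46.2]), 7.1) [462.8  92.1  11.4]
rim [198   3 122  29 248] (array([563.4, 160.1]), array([ 7. , 37.3]), 4.5)
rim [    0   201   512    41 11076] (array([494.8, 152.5]), array([ 16.7, 199.1]), 7.1)
rim [190 267  21  49 201] (array([460.4, 170.9]), array([23.6,  7.1]), 9.8)
rim [300 267  20  49 211] (array([466. , 126.6]), array([23.5,  7.2]), 7.1)
```

View pics/w12.png

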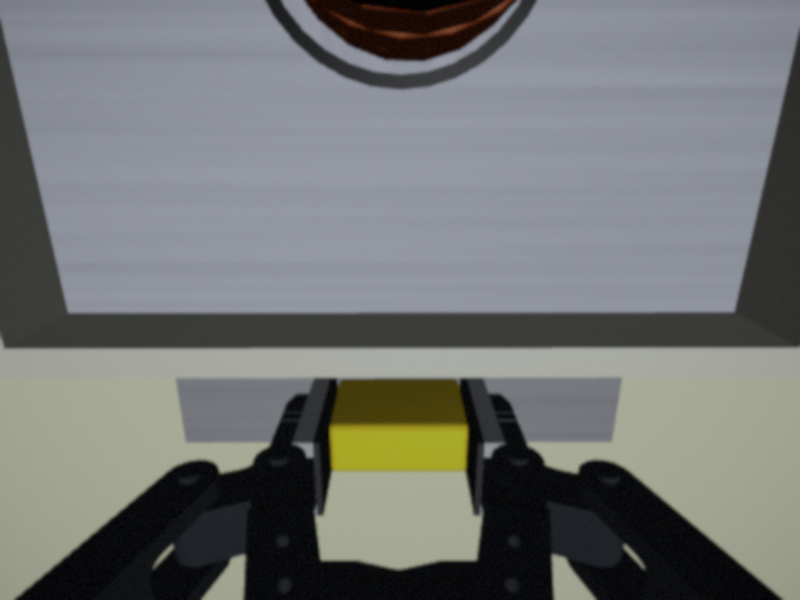

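The straightedge is parallel to the front face: its near edge is at row 441 and the rim's front edge at row 378. Measuring the gap next.

Run:
```python
from h import *
from plan import *
w=dict(np.load('w12.npz')); ex=L(1,0)-L(0,0)
a=plane(w,np.array([(100,378),(700,378)])*.64,50)[:,:2]; 
for z in (11.4,12):
    b=plane(w,np.array([(190,441.5),(610,441.5)])*.64,z)[:,:2]; print((a-C)@ex,(b-C)@ex,'gap to far edge',((a-C)@ex).mean()-((b-C)@ex).mean()-36)
plan([Lz(-132,0,27.5,0,2,YW),Lz(-124.5,0,27.0,0,4,YW),Lz(-123.,0,26.5,0,2,YW),Lz(-123,0,26.2,0,2,YW)])
```

```text
[-105.48165274 -105.42455069] [-151.01243479 -150.94641408] gap to far edge 9.526322718777493
[-105.48165274 -105.42455069] [-150.59363153 -150.5278744 ] gap to far edge 9.107651254081446
[[[0,0,0.0012],[0,0,0],0],[[0,0,0.0025],[0,0,0],0],[[0.0019,0,0.0026],[0,0,0],0],[[0.0037,0,0.0027],[0,0,0],0],[[0.0056,0,0.0029],[0,0,0],0],[[0.0075,0,0.003],[0,0,0],0],[[0.0082,0,0.0032],[0,0,0],0],[[0.009,0,0.0035],[0,0,0],0],[[0.009,0,0.0036],[0,0,0],0],[[0.009,0,0.0038],[0,0,0],0]]
```

Request:
play_rows(
  moves=[
    [[0,0,0.0012],[0,0,0],0],
    [[0,0,0.0025],[0,0,0],0],
    [[0.0019,0,0.0026],[0,0,0],0],
    [[0.0037,0,0.0027],[0,0,0],0],
    [[0.0056,0,0.0029],[0,0,0],0],
    [[0.0075,0,0.003],[0,0,0],0],
    [[0.0082,0,0.0032],[0,0,0],0],
    [[0.009,0,0.0035],[0,0,0],0],
    [[0.009,0,0.0036],[0,0,0],0],
    [[0.009,0,0.0038],[0,0,0],0],
  ],
)

```text
clock: 54.15
tool_pos: [468.2, 149.5, 26.5]
ee_rot: [3.141, 0.001, 0.123]
force: [-9.0, -1.8, 12.4]
opening: 38.7
grasp_force: 63.3
```

Run:
```python
from cell import status
from plan import *
s=status.get_state(); ex=L(1,0)-L(0,0); print(s['tool_pos'],(s['tool_pos'][:2]-C)@ex,s['ee_rot'],s['force'])
```

```text
[468.17194322 149.48736925  26.52082556] -123.49458808154957 [3.14102228e+00 1.25170154e-03 1.23005070e-01] [-9.03744288 -1.76943824 12.44553413]
```

Contact with the face (9 N) and the bench. Release and withdraw.

Run:
```python
from plan import *
plan([Lz(-123,0,26.8,0,1,YW),Lz(-123,0,26.8,1,4,YW),Lz(-123,0,150,1,5,YW)])
plan([Lz(-170,-90,300,1,5,YW),(430,-200,300,YW,1,5)])
```

```text
[[[0,0,-0.0006],[0,0,0],0],[[0,0,-0.0006],[0,0,0],1],[[0,0,-0.0006],[0,0,0],1],[[0,0,-0.0006],[0,0,0],1],[[0,0,-0.0006],[0,0,0],1],[[0,0,-0.0252],[0,0,0],1],[[0,0,-0.0499],[0,0,0],1],[[0,0,-0.0745],[0,0,0],1],[[0,0,-0.0992],[0,0,0],1],[[0,0,-0.1238],[0,0,0],1]]
[[[-0.0094,0.018,-0.03],[0,0,0],1],[[-0.0188,0.036,-0.06],[0,0,0],1],[[-0.0282,0.054,-0.09],[0,0,0],1],[[-0.0376,0.072,-0.12],[0,0,0],1],[[-0.047,0.09,-0.15],[0,0,0],1],[[-0.0538,0.1403,-0.15],[0,0,0],1],[[-0.0607,0.1906,-0.15],[0,0,0],1],[[-0.0675,0.241,-0.15],[0,0,0],1],[[-0.0743,0.2913,-0.15],[0,0,0],1],[[-0.0812,0.3416,-0.15],[0,0,0],1]]
```

Request:
play_rows(
  moves=[
    [[0,0,-0.0006],[0,0,0],0],
    [[0,0,-0.0006],[0,0,0],1],
    [[0,0,-0.0006],[0,0,0],1],
    [[0,0,-0.0006],[0,0,0],1],
    [[0,0,-0.0006],[0,0,0],1],
    [[0,0,-0.0252],[0,0,0],1],
    [[0,0,-0.0499],[0,0,0],1],
    [[0,0,-0.0745],[0,0,0],1],
    [[0,0,-0.0992],[0,0,0],1],
    [[0,0,-0.1238],[0,0,0],1],
  ],
)

```text
clock: 55.4
tool_pos: [468.7, 149.5, 150.6]
ee_rot: [3.142, -0.0, 0.123]
force: [-0.7, 0.2, 0.8]
opening: 85.4
grasp_force: 0.0
```

Run:
```python
from disc import *
from plan import L,C,YW
w=optics.snapshot("wrist"); np.savez('w13.npz',**w); ex=L(1,0)-C; ey=L(0,1)-C
for c,a,m,p in blobs(w,(0,0,20),(179,60,160),300,zr=(3,13)): r=rect(w,m,8); print('steel',a,r,'local',(r[0]-C)@ex,(r[0]-C)@ey)
for c,a,m,p in blobs(w,(22,150,60),(34,255,255),150,zr=(33,43)): r=rect(w,m,38); print('yellow',a,r,'local',(r[0]-C)@ex,(r[0]-C)@ey)
```

```text
steel 1526 (array([456.3, 196. ]), array([23.8, 54.9]), 7.0) local -129.58448536362584 48.1219404538461
steel 1521 (array([468. , 102.1]), array([23.8, 55.8]), 7.1) local -129.46509012667852 -46.50409055653458
yellow 896 (array([469.3, 149.7]), array([15.4, 38.3]), 7.1) local -122.34898788631698 0.5789328054454117
```

Request:
play_rows(
  moves=[
    [[-0.0094,0.018,-0.03],[0,0,0],1],
    [[-0.0188,0.036,-0.06],[0,0,0],1],
    [[-0.0282,0.054,-0.09],[0,0,0],1],
    [[-0.0376,0.072,-0.12],[0,0,0],1],
    [[-0.047,0.09,-0.15],[0,0,0],1],
    [[-0.0538,0.1403,-0.15],[0,0,0],1],
    [[-0.0607,0.1906,-0.15],[0,0,0],1],
    [[-0.0675,0.241,-0.15],[0,0,0],1],
    [[-0.0743,0.2913,-0.15],[0,0,0],1],
    [[-0.0812,0.3416,-0.15],[0,0,0],1],
  ],
)

```text
clock: 56.7
tool_pos: [429.8, -201.0, 299.8]
ee_rot: [3.141, -0.0, 0.123]
force: [0.6, -0.3, -0.8]
opening: 84.7
grasp_force: 0.0
```

Run:
```python
from disc import *
s=optics.snapshot("scene"); np.savez('s14.npz',**s); cv2.imwrite('pics/s14.png',cv2.resize(s['color'][60:250,150:400,::-1],(790,600),interpolation=cv2.INTER_CUBIC))
t=optics.snapshot("top"); P=cloud(t)
import see; see.go(t)
from plan import L,C
d=np.hypot(*(P[...,:2]-C).transpose(2,0,1)); m=(P[...,2]>70)&(d<60)&(P[...,2]<110)
print('stack',m.sum(),np.median(P[m],0),rect(t,m,97))
```

```text
blackdisc [271.7 152.2] 69 cl [762.9 -14.2  37.9] pl [769.9 -13.5] (array([771.3, -12. ]), array([54.6, 25.3]), 86.2)
blackdisc [172.7 198.5] 1912 cl [569.9 291.9 174. ] pl [597.2 333.5] (array([610.8, 333.8]), array([282.2, 102.5]), 7.2)
blackdisc [214.9 173.7] 69 cl [685.1 186.   29.6] pl [688.7 187.8] (array([689.6, 183. ]), array([ 14.5, 191.5]), 10.7)
blackdisc [218.7 199.1] 312 cl [586.3 162.1  95.9] pl [597.2 171.1] (array([594.1, 169.9]), array([81.2, 69.2]), 46.2)
blackdisc [224.5 231.1] 72 cl [486.3 151.7   7.7] pl [485.2 147. ] (array([484.7, 141.4]), array([  7.9, 166.6]), 7.4)
yellow [222.1 235.9] 41 cl [467.  152.3  37.6] pl [467.1 152.2] (array([467.2, 152.4]), array([11.8, 35.1]), 7.8)
red [310.7 181.2] 60 cl [ 662.7 -149.9   28.8] pl [ 663. -151.] (array([ 660.4, -151.5]), array([16.3, 84.6]), 11.1)
blue [298.9 187.2] 733 cl [ 639.6 -111.8    3. ] pl [ 645.9 -111.5] (array([ 649.6, -112.5]), array([ 74.3, 203.8]), 10.9)
stack 280 [587.62286211 163.54784434  96.48221543] (array([588.8, 164.1]), array([62. , 55.7]), 46.2)
```

View pics/s14.png

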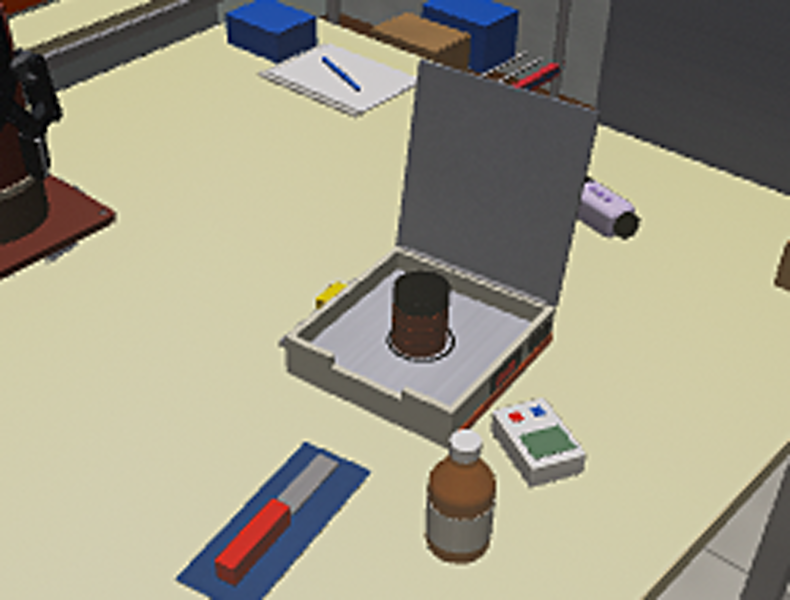

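Everything is in place: neat stack inside the ring at (420,315) with black on top, cover open, blade along its mat and the straightedge against the front face.

```bash
python3 -c "
from cell import arm
print(arm.hand_in())"
```

```text
the job is handed in; nothing more can be done
None
```

I handed the job in at about 57 s with everything in place by the last camera check; the hand-in call gave no pass or fail. The cover stands open at about 1.75 rad. The three brown spacers, with the black target on top, are stacked within about 2 mm of the ring's centre. The straightedge is flush and mid-face at about -123 mm, the blade lies along its mat, and the thermometer, bottle and logger were not touched.

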